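Lock a trimming jig's T-bolt stop against a pot

TASK

Take the T-bolt by its wing handle out of its holder and lower its head lengthwise into the T-slot of the trimming jig, at the open end well clear of the pot. Keeping the wing lengthwise, slide the bolt along the slot until its round flange has pushed the pot home, snug against the wooden fence, then turn it a quarter turn in place so that it locks under the slot, and let go. Keep the pot upright and leave the cups and the jar standing where they are.

Things in the scene. Friction and masses are not known exactly. Their poses are not given: they have to be found in the camera images.
- bolt_grip (a point): Centre of the black wing handle on top of the loose T-bolt (174 mm tall, 0.28 kg). The wing is 64 mm long (x), 14 mm thick (y), 36 mm high, 18 mm above and below this point. z is the bolt's axis, up. Below it: a stem 18 mm across, the flange, a neck 15 mm across, the T-head. At the start the bolt stands upright in the holder, flange on its rim, wing at any yaw.
- bolt_flange (a point): Centre of the underside of the T-bolt's round black flange (60 mm across, 14 mm thick), 133 mm below bolt_grip on the axis; same axes. The T-head lies 13 to 24 mm below this point: 44 mm long along x (parallel to the wing), 16 mm wide along y, its lowest 4 mm only 40 x 12 mm.
- holder: Fixed square wooden block, 84 mm wide, with a 52 mm square hole, 40 mm high; origin at the centre of its underside. Lift the bolt at least 30 mm to clear it.
- jig: Fixed wooden trimming jig, 340 mm long (x, roughly to the robot's left), 140 mm wide (y), top 38 mm above the table; origin at the centre of its underside. An aluminium T-slot runs along y = 0, open at both ends. The fence, an upright wooden block 120 mm wide and 50 mm high, stands across it near the +x end, the pot before it; the loading end is x = -170 mm.
- slot_load (a point): Good place to lower the bolt: on the slot line, level with the board top, x = -110 mm of the jig (same axes). Slot mouth 22 mm wide, lips 10 mm thick, channel under them 52 mm wide and 20 mm high. With its head lengthwise the bolt drops in until the flange rests on the board (bolt_grip 133 mm above this point); raised 1 mm it slides freely, pressed down it drags. A quarter turn, either way, puts the head across under the lips.
- fence_face (a point): On the slot's centre line, level with the board's top, at the fence's face towards the pot: x = +125 mm of the jig (same axes). With the pot home, pot_centre is about 51 mm short of this point along the slot and the bolt's axis, flange touching, about 132 mm short.
- pot_centre (a point): Centre, half-way up, of the loose dark grey clay pot that stands rim down on the board across the slot: 101 mm across, 100 mm high, about 0.32 kg; z up. It starts 12 to 33 mm short of the fence, within 3 mm of the slot's line. Pushing it takes 1 to 4 N; at the fence the force rises sharply.
- bisque_cup: Bystander: wide-mouthed unglazed terracotta-coloured cup, 72 mm across, 80 mm high; origin at the centre of its underside.
- glaze_jar: Bystander: white plastic glaze jar with a screw cap, 48 mm across, 68 mm high; origin at the centre of its underside.
- small_cup: Bystander: small speckled grey cup, 62 mm across, 60 mm high; origin at the centre of its underside.
There are look-alikes about, which are no part of the job. Of the things that look like the part that bears bolt_grip, the middle-sized one is meant. Leave any turquoise look-alike of the part that bears pot_centre alone.

How it is judged:
By the outcome, as a careful person would: the job done as asked, in the order asked, and still so for the second after the job is handed in, with the robot touching nothing.
It also fails if it takes over 51 s, if anything falls off the work surface, if the arm or the gripper's body presses on something with over 40 N, if the wrist force passes 120 N, or if a joint passes its speed limit or range.

ROBOT

A 6-joint arm with a two-finger parallel gripper is mounted at the origin on the work surface; the furniture and walls round the work are solid. World frame = base frame: x ahead of the robot, y to its left, z up, the work surface at z = 0. Lengths are in m, angles in rad, forces in N, time in s.
With the tool pointing down it reaches from about 0.375 to 0.975 m from the base axis. Payload 3.8 kg.
Tool frame: the origin (TCP) lies midway between the tips of the shut fingers; the grasp point (between the pads) lies 19 mm behind it; y points along the fingers, x is the direction in which the jaws open and shut, and the axes are right-handed (so a half turn about y gives the same grasp; the last joint's range is limited). The gripper opens to 85 mm and grips with 20 to 120 N. Pads are 22 mm wide; open, the fingers measure 114 mm over their backs; the gripper's body (76 mm by 85 mm) begins 54 mm behind the grasp point. The pads swing forward as they close: fully open they stand 13 mm farther back than shut.
Start: joints at [-1.16, 0.264, 1.604, -0, 1.274, -0.037], TCP at [0.292, -0.608, 0.231] pointing down, gripper open.
Joint ranges: [-2.63, 2.63], [-0.94, 2.18], [0.31, 2.57], [-1.31, 4.45], [0, 2.66], [-2.55, 2.55]. Speed limits (rad/s): [2.57, 2.57, 3.14, 3.14, 3.14, 3.14].

INTERFACE

Orientations are given as a unit quaternion [x, y, z, w].
In Python, from cell import env gives the robot as it stands.
- The arm moves only by the shell command python3 -m pendant 'ROWS' [FORCE]. ROWS is JSON, a list of rows, each an object of numbers: "dx", "dy", "dz": the shift along the tool's x, y, z in m; "yaw": the turn about the tool's y in degrees; "fingers": the opening, from 0 (shut) to 1 (fully open). A call has 1 to 8 rows; each row shifts and turns the commanded pose from where the row before left it, along the tool's axes as they then stand; what a row does not reach is not made up. A row lasts 1/12 s, in which the tool goes at most 41.7 mm and 7.16 degrees, less where a joint would pass 70% of its speed; a pose out of reach is approached as far as the arm can. A call with a gripper value outside its range is refused whole. The fingers move at their own pace and stop on an object; FORCE is the grip in N (left out, the last holds). Time passes only in rows, so rows that do not move let the fingers close. It gives the time, the measured TCP pose, the force and the opening at its end, in the units of the state.
- env.sense(): the state, without advancing time (a new reading comes with each control period).
- env.snapshot(name): name is "side" or "top"; returns a dict with "image" (420x560x3 uint8, red, green, blue), "mtx" (3x3 intrinsics, pixels), "origin" and "orientation" of the camera in the world. Camera axes: x right, y up, looking along -z (the intrinsics and any distortion apply to the point x, -y, -z); pixel columns grow to the right and rows downward; lengths in m; the calibration is good to about 2 mm. A picture is of the moment at which its call begins. There is no depth.
- env.finish_job(): hands the job in, once; it reports no verdict.
The state is a dict: "time": time; "q": joint angles; "qd": joint speeds; "joint_torque": joint torques, N m; "position": TCP position; "ee_rot": TCP orientation; "contact_force": force on the tool from outside, world axes, zero at the start; "torque": the same for the moment, N m; "gripper_width": finger opening in m.
Only numpy, scipy, OpenCV 4.12 (cv2) and the standard library are available. Lean on these libraries where they do the work, as an engineer would, in place of code of your own. Each camera call takes 0.05 s, during which the arm holds its last target.

## Working session

There is one attempt and no reset: what is moved stays moved. The work goes in short steps, Python scripts to look and compute and a shell command to move; the robot and the scene stay as the last step left them, time stands still between calls to the robot, and variables do not carry over. Pictures are saved under pics/ and viewed, and the job is handed in when it is done.

```bash
ls; mkdir -p pics; cat > h.py <<'E'
import numpy as np, cv2
from scipy.spatial.transform import Rotation as R
from cell import env
def snap(name,fn):
    s=env.snapshot(name); cv2.imwrite(fn,cv2.cvtColor(s["image"],cv2.COLOR_RGB2BGR))
    np.savez(fn.replace('.png','.npz'),**{k:np.array(v) for k,v in s.items() if k!='image'})
    return s
def load(fn): return dict(np.load(fn))
def ray(s,u,v):
    d=np.linalg.inv(s["mtx"])@np.array([u,v,1.]); d=np.array([d[0],-d[1],-d[2]])
    return s["origin"],R.from_quat(s["orientation"]).as_matrix()@d
def atz(s,u,v,z):
    o,d=ray(s,u,v); return o+d*(z-o[2])/d[2]
def proj(s,p):
    c=R.from_quat(s["orientation"]).as_matrix().T@(np.array(p)-s["origin"]); c=s["mtx"]@np.array([c[0],-c[1],-c[2]]); return c[:2]/c[2]
def crop(fn,out,x0,y0,x1,y1,k):
    i=cv2.imread(fn)[y0:y1,x0:x1]; cv2.imwrite(out,cv2.resize(i,None,fx=k,fy=k,interpolation=cv2.INTER_CUBIC))
E
python3 - <<'E'
from h import *
for n in("side","top"):
    s=snap(n,f"pics/{n}0.png"); print(n,[k for k in s],s["mtx"],s["origin"],s["orientation"])
print(env.sense())
E
```

```text
pics
side ['image', 'mtx', 'origin', 'orientation'] [[482.36982055   0.         278.07343154]
 [  0.         482.36982055 209.21163069]
 [  0.           0.           1.        ]] [ 0.35809146 -1.28209181  0.88939256] [ 0.47233321 -0.00496387  0.00485916  0.8813927 ]
top ['image', 'mtx', 'origin', 'orientation'] [[421.44182626   0.         278.51404521]
 [  0.         421.44182626 209.8637145 ]
 [  0.           0.           1.        ]] [ 0.0881859  -0.09196844  1.47576815] [ 0.060935   -0.07248646 -0.69757523  0.71022633]
{'time': 0.1, 'q': array([-1.15989789e+00,  2.64702059e-01,  1.60523439e+00, -1.06155662e-06,
        1.27368499e+00, -3.69000360e-02]), 'qd': array([-0.00146868, -0.00143166, -0.00156429, -0.00058907,  0.00118474,
       -0.00074075]), 'joint_torque': array([ 3.29644045e-04, -5.16708612e+01, -3.68588948e+01, -9.95721120e-05,
        6.25811663e-03,  3.60275828e-05]), 'position': array([ 0.29200007, -0.60784896,  0.23007182]), 'ee_rot': array([-0.59813214,  0.37709551, -0.37590981,  0.59893967]), 'contact_force': array([-0.42735169,  0.0325955 , -0.30974764]), 'torque': array([0.01395721, 0.00027251, 0.00457667]), 'gripper_width': 0.08541908601259605}
```

View pics/side0.png

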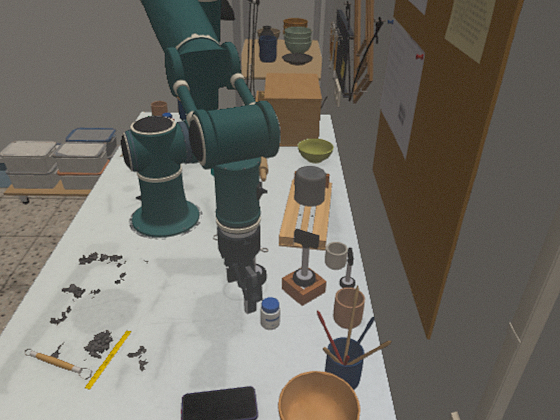

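View pics/top0.png

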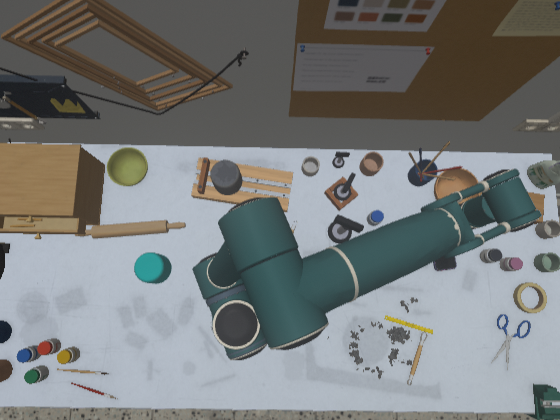

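```bash
python3 - <<'E'
from h import *
crop("pics/top0.png","pics/t1.png",180,140,400,250,3.6)
crop("pics/side0.png","pics/s1.png",230,150,390,330,3.3)
E
```

```text
(no output)
```

View pics/t1.png

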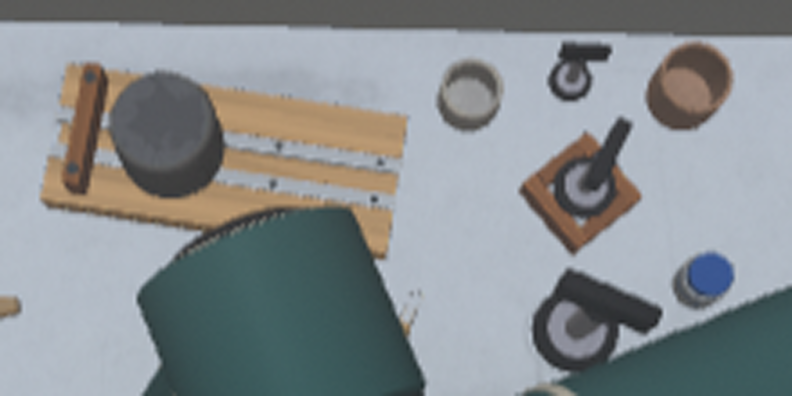

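View pics/s1.png

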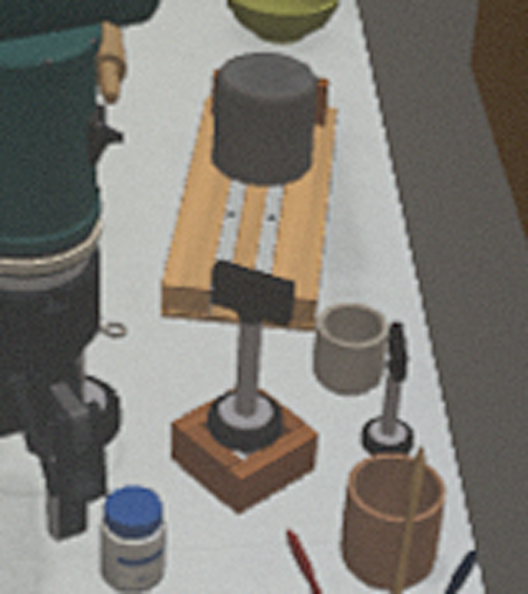

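```bash
python3 - <<'E'
from h import *
t=load("pics/top0.npz"); s=load("pics/side0.npz")
T=lambda x,y,z: atz(t,180+x/3.6,140+y/3.6,z)
S=lambda x,y,z: atz(s,230+x/3.3,150+y/3.3,z)
np.set_printoptions(precision=4,suppress=True)
print("jig corners T",[T(*p,.038) for p in((407,117),(385,250),(42,203),(68,65))])
print("jig S",[S(*p,.038) for p in((162,288),(318,302))])
print("slot load end T",T(398,183,.038), "fence bases",T(105,70,.088),T(83,190,.088))
print("pot top center T",T(161,107,.138),"S",S(265,72,.138))
print("pot edges S",[S(*p,.138) for p in((215,80),(316,80),(265,52))])
print("holder T",[T(*p,.04) for p in((587,133),(641,193),(574,252),(521,188))])
print("holder S",[S(*p,.04) for p in((172,437),(318,432),(240,480))])
print("wing T",[T(*p,.191) for p in((622,120),(590,183))],T(606,154,.173))
print("wing S",[S(*p,.191) for p in((215,262),(295,280))],S(253,293,.173))
print("flange T",T(585,185,.054),"S",S(245,415,.054))
print("large",T(615,300,.2),"small",T(585,52,.15))
print("cups bisque",T(690,85,.08),"small",T(470,92,.06),"jar",T(710,275,.068))
E
```

```text
jig corners T [array([ 0.4989, -0.1625,  0.038 ]), array([ 0.3654, -0.1426,  0.038 ]), array([0.4052, 0.1899, 0.038 ]), array([0.5448, 0.172 , 0.038 ])]
jig S [array([ 0.368 , -0.1503,  0.038 ]), array([ 0.5053, -0.1678,  0.038 ])]
slot load end T [ 0.4321 -0.1544  0.038 ] fence bases [0.5247 0.1275 0.088 ] [0.4074 0.1425 0.088 ]
pot top center T [0.475 0.067 0.138] S [0.4657 0.0656 0.138 ]
pot edges S [array([0.4169, 0.0486, 0.138 ]), array([0.5139, 0.0513, 0.138 ]), array([0.4678, 0.1061, 0.138 ])]
holder T [array([ 0.4858, -0.3393,  0.04  ]), array([ 0.4265, -0.3913,  0.04  ]), array([ 0.3667, -0.3252,  0.04  ]), array([ 0.4291, -0.2742,  0.04  ])]
holder S [array([ 0.3763, -0.347 ,  0.04  ]), array([ 0.4915, -0.339 ,  0.04  ]), array([ 0.4278, -0.3941,  0.04  ])]
wing T [array([ 0.4565, -0.3443,  0.191 ]), array([ 0.399 , -0.3153,  0.191 ])] [ 0.4301 -0.333   0.173 ]
wing S [array([ 0.4057, -0.3206,  0.191 ]), array([ 0.464 , -0.3418,  0.191 ])] [ 0.4343 -0.3345  0.173 ]
flange T [ 0.43   -0.3343  0.054 ] S [ 0.4334 -0.3359  0.054 ]
large [ 0.2946 -0.3338  0.2   ] small [ 0.532  -0.3195  0.15  ]
cups bisque [ 0.5246 -0.4322  0.08  ] small [ 0.5191 -0.2224  0.06  ] jar [ 0.3416 -0.4494  0.068 ]
```

```bash
cat >> h.py <<'E'
np.set_printoptions(precision=4,suppress=True)
def st():
    e=env.sense(); M=R.from_quat(e["ee_rot"]).as_matrix()
    psi=np.degrees(np.arctan2(M[1,0],M[0,0]))
    print("t",round(e["time"],2),"p",e["position"],"psi",round(psi,2),"ydown",M[:,1],"q",e["q"],"F",e["contact_force"],"w",round(e["gripper_width"],4))
    return e,M,psi
def go(p,psi=None):
    e,M,ps=st(); d=M.T@(np.array(p)-e["position"]); print("tool d (mm)",d*1000, "yaw", None if psi is None else (ps-psi+180)%360-180)
E
python3 -c "
from h import *
e,M,psi=st();print(M)
go([.432,-.333,.26],66.5);go([.432,-.333,.26],-113.5)"
```

```text
t 0.1 p [ 0.292  -0.6078  0.2301] psi -64.34 ydown [-0.0008  0.0019 -1.    ] q [-1.1599  0.2647  1.6052 -0.      1.2737 -0.0369] F [-0.4274  0.0326 -0.3097] w 0.0854
[[ 0.433  -0.0008  0.9014]
 [-0.9014  0.0019  0.433 ]
 [-0.002  -1.      0.0001]]
t 0.1 p [ 0.292  -0.6078  0.2301] psi -64.34 ydown [-0.0008  0.0019 -1.    ] q [-1.1599  0.2647  1.6052 -0.      1.2737 -0.0369] F [-0.4274  0.0326 -0.3097] w 0.0854
tool d (mm) [-187.1923  -29.5306  245.2032] yaw -130.84301502359585
t 0.1 p [ 0.292  -0.6078  0.2301] psi -64.34 ydown [-0.0008  0.0019 -1.    ] q [-1.1599  0.2647  1.6052 -0.      1.2737 -0.0369] F [-0.4274  0.0326 -0.3097] w 0.0854
tool d (mm) [-187.1923  -29.5306  245.2032] yaw 49.156984976404146
```

```bash
python3 -m pendant '[{"dy":-0.01,"dx":-0.008,"dz":0.01},{"dy":-0.01,"dx":-0.018,"dz":0.024},{"dy":-0.01,"dx":-0.022,"dz":0.029},{"dx":-0.022,"dz":0.029},{"dx":-0.022,"dz":0.029},{"dx":-0.022,"dz":0.029},{"dx":-0.022,"dz":0.029},{"dx":-0.022,"dz":0.029}]'
python3 -m pendant '[{"dx":-0.016,"dz":0.021},{"dx":-0.013,"dz":0.016},{"yaw":7},{"yaw":7},{"yaw":7},{"yaw":7},{"yaw":7},{"yaw":7}]'
python3 -m pendant '[{"yaw":7},{}]'
python3 - <<'E'
from h import *
go([.432,-.333,.25],-113.5)
snap("side","pics/s2.png");snap("top","pics/t2.png")
crop("pics/s2.png","pics/s2c.png",210,170,390,330,4)
crop("pics/t2.png","pics/t2c.png",180,130,400,250,3.6)
E
```

```text
t 0.1 p [ 0.292  -0.6078  0.2301] psi -64.34 ydown [-0.0008  0.0019 -1.    ] q [-1.1599  0.2647  1.6052 -0.      1.2737 -0.0369] F [-0.4274  0.0326 -0.3097] w 0.0854
tool d (mm) [-187.172   -19.5306  245.2025] yaw 49.156984976404146invalid input
invalid input
invalid input
```

View pics/s2c.png

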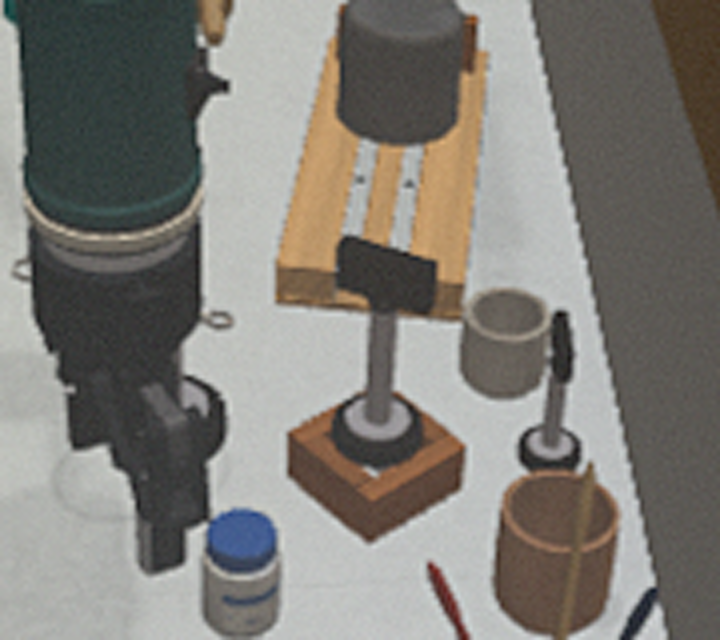

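View pics/t2c.png

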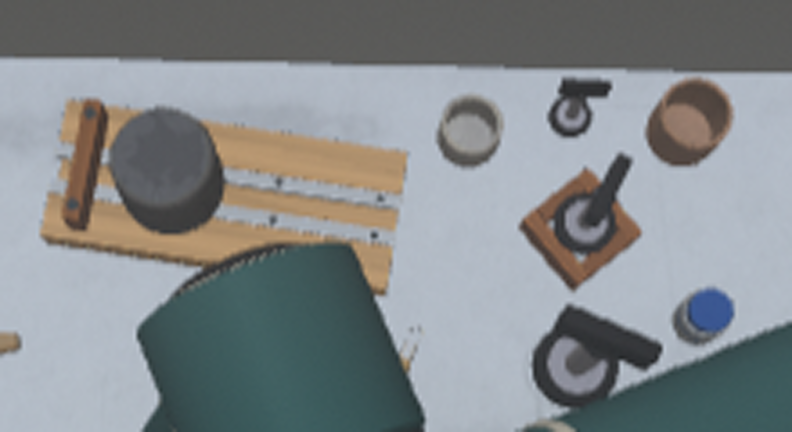

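The arm didn't move: "invalid input", so the rows probably need every field. Trying one full row.

```bash
python3 -m pendant '[{"dx":0,"dy":-0.01,"dz":0.0,"yaw":0,"fingers":1}]'
```

```text
time: 0.28
position: [0.2916, -0.6069, 0.2384]
ee_rot: [-0.597, 0.378, -0.375, 0.6]
contact_force: [0.0, -0.3, -0.4]
gripper_width: 0.0853
```

```bash
python3 -m pendant '[{"dx":-0.008,"dy":-0.01,"dz":0.01,"yaw":0,"fingers":1},{"dx":-0.018,"dy":0,"dz":0.024,"yaw":0,"fingers":1},{"dx":-0.022,"dy":0,"dz":0.029,"yaw":0,"fingers":1},{"dx":-0.022,"dy":0,"dz":0.029,"yaw":0,"fingers":1},{"dx":-0.022,"dy":0,"dz":0.029,"yaw":0,"fingers":1},{"dx":-0.022,"dy":0,"dz":0.029,"yaw":0,"fingers":1},{"dx":-0.022,"dy":0,"dz":0.029,"yaw":0,"fingers":1},{"dx":-0.022,"dy":0,"dz":0.029,"yaw":0,"fingers":1}]'
python3 -m pendant '[{"dx":-0.016,"dy":0,"dz":0.021,"yaw":0,"fingers":1},{"dx":-0.013,"dy":0,"dz":0.016,"yaw":0,"fingers":1},{"dx":0,"dy":0,"dz":0,"yaw":7,"fingers":1},{"dx":0,"dy":0,"dz":0,"yaw":7,"fingers":1},{"dx":0,"dy":0,"dz":0,"yaw":7,"fingers":1},{"dx":0,"dy":0,"dz":0,"yaw":7,"fingers":1},{"dx":0,"dy":0,"dz":0,"yaw":7,"fingers":1},{"dx":0,"dy":0,"dz":0,"yaw":7,"fingers":1}]'
python3 -m pendant '[{"dx":0,"dy":0,"dz":0,"yaw":7,"fingers":1},{"dx":0,"dy":0,"dz":0,"yaw":0,"fingers":1},{"dx":0,"dy":0,"dz":0,"yaw":0,"fingers":1}]'
python3 - <<'E'
from h import *
go([.432,-.333,.25],-113.5)
snap("side","pics/s3.png");snap("top","pics/t3.png")
crop("pics/s3.png","pics/s3c.png",210,150,390,310,4)
E
```

```text
time: 0.95
position: [0.4123, -0.3739, 0.2531]
ee_rot: [0.599, -0.376, 0.377, -0.598]
contact_force: [0.5, -0.2, 0.3]
gripper_width: 0.0858
time: 1.62
position: [0.4326, -0.3332, 0.253]
ee_rot: [0.422, -0.567, 0.568, -0.423]
contact_force: [-0.4, 0.4, -0.1]
gripper_width: 0.0857
time: 1.87
position: [0.4325, -0.3334, 0.2526]
ee_rot: [0.389, -0.59, 0.591, -0.39]
contact_force: [-0.4, -0.3, 0.2]
gripper_width: 0.0856
t 1.87 p [ 0.4325 -0.3334  0.2526] psi -113.13 ydown [ 0.0014 -0.0009 -1.    ] q [-0.7025  0.0057  1.8557  0.0003  1.2786  1.2719] F [-0.3845 -0.2846  0.1798] w 0.0856
tool d (mm) [-0.198   2.5523 -0.6456] yaw 0.370471073733853
```

View pics/s3c.png

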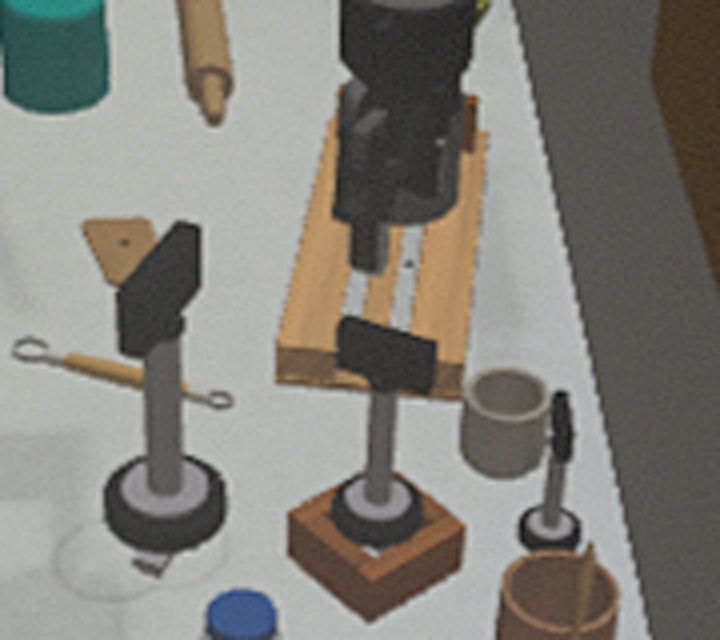

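View pics/t3.png

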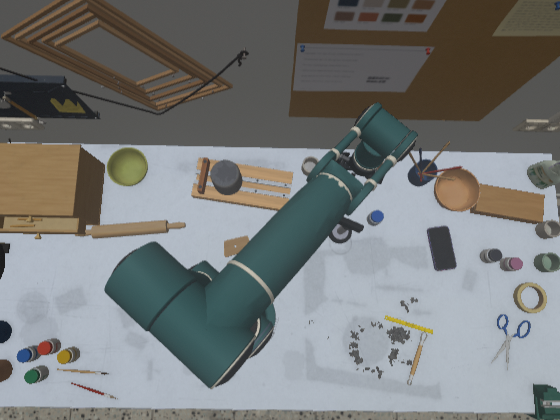

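```bash
python3 - <<'E'
from h import *
def ov(fn,x0,y0,x1,y1,k,yaw,c):
    s=load(fn+".npz"); i=cv2.imread(fn+".png")[y0:y1,x0:x1]; i=cv2.resize(i,None,fx=k,fy=k,interpolation=cv2.INTER_CUBIC)
    a=np.radians(yaw);X=np.array([np.cos(a),np.sin(a),0]);Y=np.array([-X[1],X[0],0])
    P=[[ (proj(s,np.array(c)+sx*.032*X+sy*.007*Y+[0,0,z])-[x0,y0])*k for sx,sy in((1,1),(1,-1),(-1,-1),(-1,1))] for z in(-.018,.018)]
    for q in P: cv2.polylines(i,[np.int32(q)],True,(0,255,255),1)
    for a,b in zip(*P): cv2.line(i,tuple(np.int32(a).tolist()),tuple(np.int32(b).tolist()),(0,255,255),1)
    return i
c=[.432,-.3335,.173]
np_=[]
for y in(-20,-24,-28):
    np_.append(np.vstack([ov("pics/s3",285,215,330,255,5,y,c),ov("pics/top0",325,165,370,205,5,y,c)]))
cv2.imwrite("pics/ov.png",np.hstack(np_))
E
```

```text
(no output)
```

View pics/ov.png

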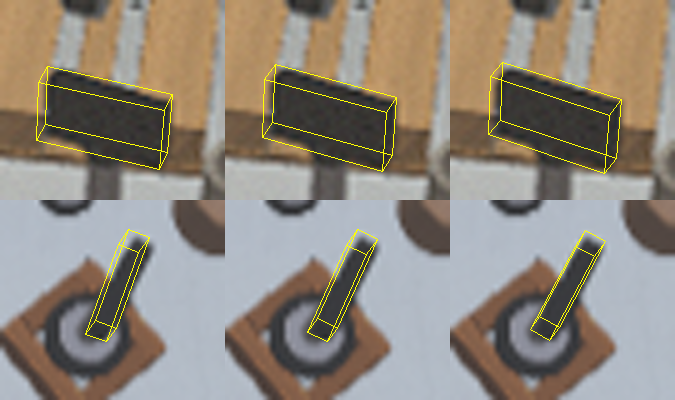

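```bash
python3 -m pendant '[{"dx":0.0015,"dy":0.01,"dz":0,"yaw":3,"fingers":1},{"dx":0,"dy":0.02,"dz":0,"yaw":0,"fingers":1},{"dx":0,"dy":0.02,"dz":0,"yaw":0,"fingers":1},{"dx":0,"dy":0.02,"dz":0,"yaw":0,"fingers":1},{"dx":0,"dy":0.016,"dz":0,"yaw":0,"fingers":1},{"dx":0,"dy":0.009,"dz":0,"yaw":0,"fingers":1},{"dx":0,"dy":0,"dz":0,"yaw":0,"fingers":1},{"dx":0,"dy":0,"dz":0,"yaw":0,"fingers":1}]' 30
python3 - <<'E'
from h import *
go([.432,-.333,.156],-116)
snap("side","pics/s4.png")
crop("pics/s4.png","pics/s4c.png",240,170,380,310,4)
E
```

```text
time: 2.63
position: [0.4315, -0.3351, 0.1563]
ee_rot: [-0.373, 0.601, -0.6, 0.373]
contact_force: [0.5, 0.1, 0.1]
gripper_width: 0.0856
t 2.63 p [ 0.4315 -0.3351  0.1563] psi -116.3 ydown [-0.0004  0.0004 -1.    ] q [-0.7059  0.0821  1.9595  0.      1.1006  1.3238] F [0.4646 0.1279 0.1295] w 0.0856
tool d (mm) [-2.0989  0.3174 -0.4711] yaw -0.2982692942181302
```

View pics/s4c.png

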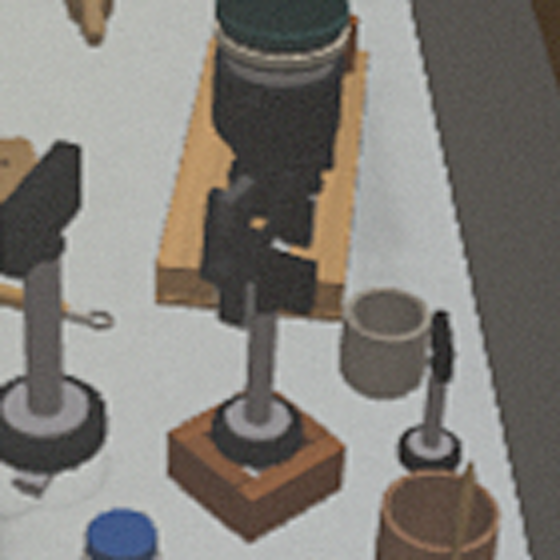

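The wing stands between the open fingers (about (265,270) in the crop), so I'm closing.

```bash
python3 -m pendant '[{"dx":0,"dy":0,"dz":0,"yaw":0,"fingers":0.3},{"dx":0,"dy":0,"dz":0,"yaw":0,"fingers":0.3},{"dx":0,"dy":0,"dz":0,"yaw":0,"fingers":0.1},{"dx":0,"dy":0,"dz":0,"yaw":0,"fingers":0},{"dx":0,"dy":0,"dz":0,"yaw":0,"fingers":0},{"dx":0,"dy":0,"dz":0,"yaw":0,"fingers":0},{"dx":0,"dy":0,"dz":0,"yaw":0,"fingers":0},{"dx":0,"dy":0,"dz":0,"yaw":0,"fingers":0}]' 70
python3 -m pendant '[{"dx":0,"dy":0,"dz":0,"yaw":0,"fingers":0},{"dx":0,"dy":0,"dz":0,"yaw":0,"fingers":0},{"dx":0,"dy":0,"dz":0,"yaw":0,"fingers":0},{"dx":0,"dy":0,"dz":0,"yaw":0,"fingers":0}]'
```

```text
time: 3.35
position: [0.4317, -0.3353, 0.1565]
ee_rot: [0.373, -0.601, 0.601, -0.373]
contact_force: [-0.2, -0.1, 1.9]
gripper_width: 0.013
time: 3.68
position: [0.4316, -0.3353, 0.1565]
ee_rot: [0.373, -0.601, 0.601, -0.373]
contact_force: [-0.4, -0.5, 3.4]
gripper_width: 0.0131
```

```bash
python3 -m pendant '[{"dx":0,"dy":-0.006,"dz":0,"yaw":0,"fingers":0},{"dx":0,"dy":-0.012,"dz":0,"yaw":0,"fingers":0},{"dx":0,"dy":-0.016,"dz":0,"yaw":0,"fingers":0},{"dx":0,"dy":-0.016,"dz":0,"yaw":0,"fingers":0},{"dx":0,"dy":-0.016,"dz":0,"yaw":0,"fingers":0},{"dx":0,"dy":-0.010,"dz":0,"yaw":0,"fingers":0},{"dx":0,"dy":0,"dz":0,"yaw":0,"fingers":0}]'
python3 - <<'E'
from h import *
st()
snap("side","pics/s5.png")
crop("pics/s5.png","pics/s5c.png",230,130,390,290,3.7)
t=load("pics/top0.npz")
i=cv2.imread("pics/top0.png")[150:215,185:305]; cv2.imwrite("pics/t5j.png",cv2.resize(i,None,fx=6.5,fy=6.5,interpolation=cv2.INTER_CUBIC))
i=cv2.imread("pics/side0.png")[160:250,270:340]; cv2.imwrite("pics/s5j.png",cv2.resize(i,None,fx=6.5,fy=6.5,interpolation=cv2.INTER_CUBIC))
E
```

```text
time: 4.27
position: [0.4329, -0.3363, 0.2356]
ee_rot: [0.372, -0.599, 0.603, -0.373]
contact_force: [0.3, -0.6, -2.2]
gripper_width: 0.0132
t 4.27 p [ 0.4329 -0.3363  0.2356] psi -116.34 ydown [ 0.004  -0.0035 -1.    ] q [-0.7059  0.0177  1.8749 -0.0001  1.2437  1.3246] F [ 0.3215 -0.5745 -2.224 ] w 0.0132
```

View pics/s5c.png

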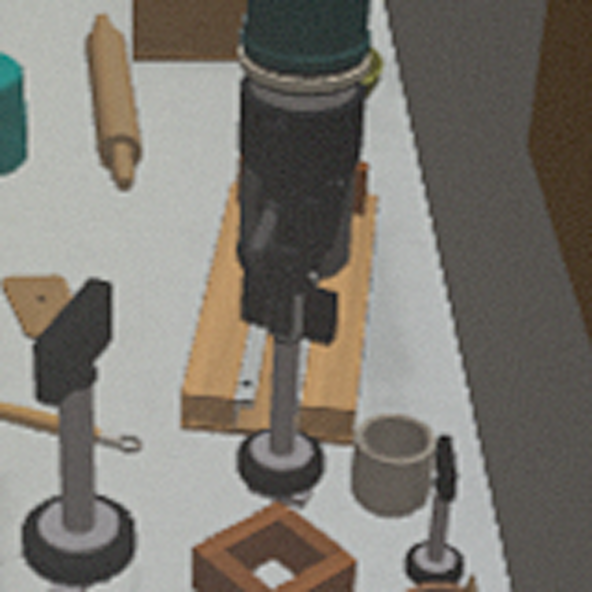

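View pics/t5j.png

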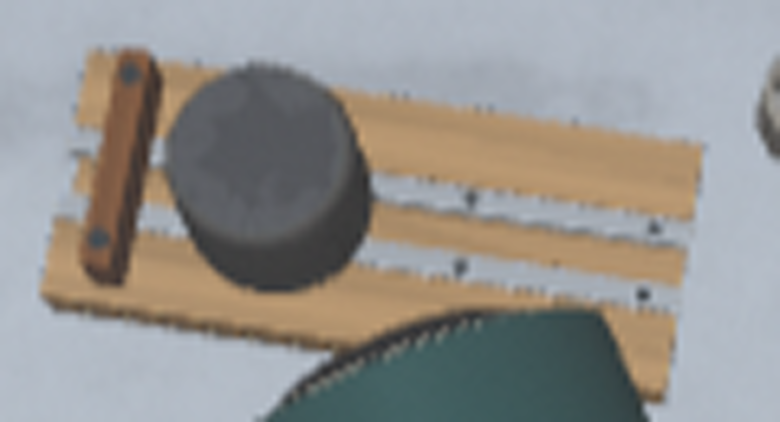

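View pics/s5j.png

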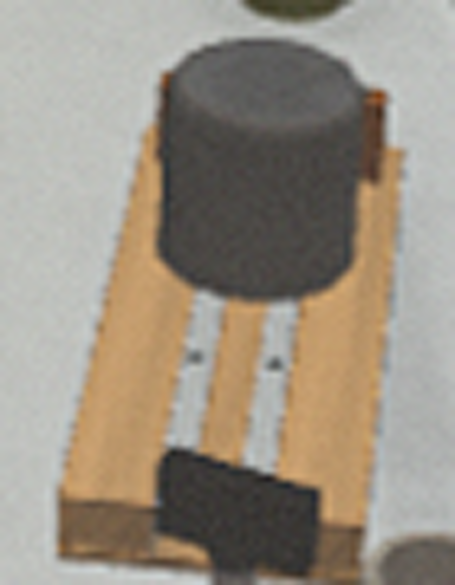

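```bash
python3 - <<'E'
from h import *
t=load("pics/top0.npz"); s=load("pics/side0.npz")
T=lambda x,y,z=.038: atz(t,185+(x+.5)/6.5-.5,150+(y+.5)/6.5-.5,z)
S=lambda x,y,z=.038: atz(s,270+(x+.5)/6.5-.5,160+(y+.5)/6.5-.5,z)
a,b,l,r=T(466.5,233),T(649,261.5),T(65,175),T(682.5,273)
print("screws",a,b,"ends",r,l,np.linalg.norm(l-r)); ang=lambda v:np.degrees(np.arctan2(v[1],v[0]))
print(ang(a-b),ang(l-r),ang(T(88,52)-T(703,147)))
print("side screw mid",S(235.5,359.5), "side slot near",S(226,440), "pot top",S(265,85,.138),"T pot top",T(260,150,.138))
print("S side edges R",ang(S(400,150)-S(365,525)),"L",ang(S(152,125)-S(63,490)))
print("S corners",S(63,490),S(365,525),S(400,150),S(152,125))
print("fence T top mid",T(113.5,155,.088), ang(T(130,72,.088)-T(97,238,.088))+90)
print("fence face top edge T", T(158,75,.088),T(123,280,.088))
E
```

```text
screws [ 0.4492 -0.0341  0.038 ] [ 0.4354 -0.1329  0.038 ] ends [ 0.4294 -0.151   0.038 ] [0.4769 0.1836 0.038 ] 0.3379763093370513
82.05859663054108 81.91419785304365 82.12641732135107
side screw mid [ 0.4516 -0.0319  0.038 ] side slot near [ 0.4442 -0.0985  0.038 ] pot top [0.4656 0.0602 0.138 ] T pot top [0.465  0.0671 0.138 ]
S side edges R 82.31184057555043 L 81.82760600313442
S corners [ 0.3685 -0.139   0.038 ] [ 0.5039 -0.1622  0.038 ] [0.5487 0.1697 0.038 ] [0.4162 0.1929 0.038 ]
fence T top mid [0.4747 0.1493 0.088 ] 81.99070178751633
fence face top edge T [0.5188 0.1282 0.088 ] [0.4079 0.1411 0.088 ]
```

```bash
python3 -m pendant '[{"dx":-0.010,"dy":0,"dz":-0.0045,"yaw":0,"fingers":0},{"dx":-0.022,"dy":0,"dz":-0.010,"yaw":0,"fingers":0},{"dx":-0.032,"dy":0,"dz":-0.0145,"yaw":0,"fingers":0},{"dx":-0.034,"dy":0,"dz":-0.0155,"yaw":0,"fingers":0},{"dx":-0.034,"dy":0,"dz":-0.0155,"yaw":0,"fingers":0},{"dx":-0.034,"dy":0,"dz":-0.0155,"yaw":0,"fingers":0},{"dx":-0.032,"dy":0,"dz":-0.0145,"yaw":0,"fingers":0},{"dx":-0.018,"dy":0,"dz":-0.008,"yaw":0,"fingers":0}]'
python3 -m pendant '[{"dx":-0.006,"dy":0,"dz":-0.0025,"yaw":-3,"fingers":0},{"dx":0,"dy":0,"dz":0,"yaw":-6,"fingers":0},{"dx":0,"dy":0,"dz":0,"yaw":-7,"fingers":0},{"dx":0,"dy":0,"dz":0,"yaw":-7,"fingers":0},{"dx":0,"dy":0,"dz":0,"yaw":-7,"fingers":0},{"dx":0,"dy":0,"dz":0,"yaw":-7,"fingers":0},{"dx":0,"dy":0,"dz":0,"yaw":-7,"fingers":0},{"dx":0,"dy":0,"dz":0,"yaw":-7,"fingers":0}]'
python3 -m pendant '[{"dx":0,"dy":0,"dz":0,"yaw":-7,"fingers":0},{"dx":0,"dy":0,"dz":0,"yaw":-7,"fingers":0},{"dx":0,"dy":0,"dz":0,"yaw":-7,"fingers":0},{"dx":0,"dy":0,"dz":0,"yaw":-7,"fingers":0},{"dx":0,"dy":0,"dz":0,"yaw":-7,"fingers":0},{"dx":0,"dy":0,"dz":0,"yaw":-7,"fingers":0},{"dx":0,"dy":0,"dz":0,"yaw":-7,"fingers":0},{"dx":0,"dy":0,"dz":0,"yaw":-7,"fingers":0}]'
python3 -m pendant '[{"dx":0,"dy":0,"dz":0,"yaw":0,"fingers":0},{"dx":0,"dy":0,"dz":0,"yaw":0,"fingers":0},{"dx":0,"dy":0,"dz":0,"yaw":0,"fingers":0}]'
python3 - <<'E'
from h import *
go([.4412,-.093,.18],-8)
snap("side","pics/s6.png");snap("top","pics/t6.png")
crop("pics/s6.png","pics/s6c.png",240,130,370,290,3.7)
E
```

```text
time: 4.98
position: [0.4376, -0.0939, 0.2304]
ee_rot: [-0.374, 0.602, -0.599, 0.373]
contact_force: [0.2, 0.4, -3.0]
gripper_width: 0.0133
time: 5.65
position: [0.4385, -0.0906, 0.2305]
ee_rot: [0.597, -0.381, 0.379, -0.596]
contact_force: [0.2, -0.4, -2.3]
gripper_width: 0.0136
time: 6.32
position: [0.4385, -0.0906, 0.2304]
ee_rot: [-0.705, 0.057, -0.054, 0.705]
contact_force: [0.8, 0.6, -3.6]
gripper_width: 0.0128
time: 6.57
position: [0.4393, -0.0912, 0.2314]
ee_rot: [-0.705, 0.059, -0.058, 0.705]
contact_force: [0.3, -0.6, -2.6]
gripper_width: 0.0127
t 6.57 p [ 0.4393 -0.0912  0.2314] psi -9.5 ydown [-0.0016  0.0006 -1.    ] q [-0.2602 -0.1754  2.0613  0.0002  1.2573 -0.0944] F [ 0.2509 -0.5506 -2.5844] w 0.0127
tool d (mm) [ 2.2636 51.4062 -1.5206] yaw -1.5023912315520533
```

View pics/s6c.png

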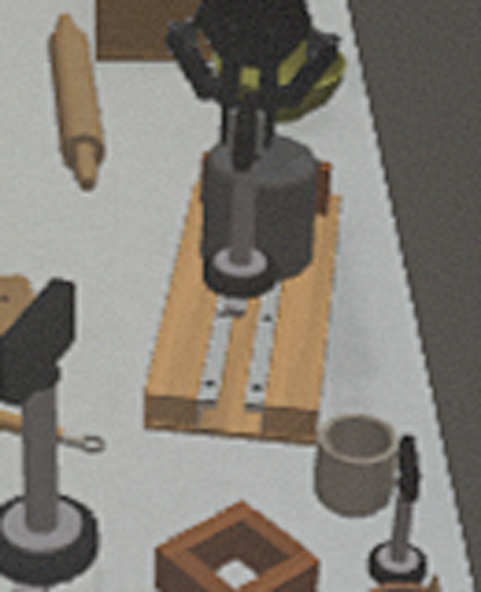

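View pics/t6.png

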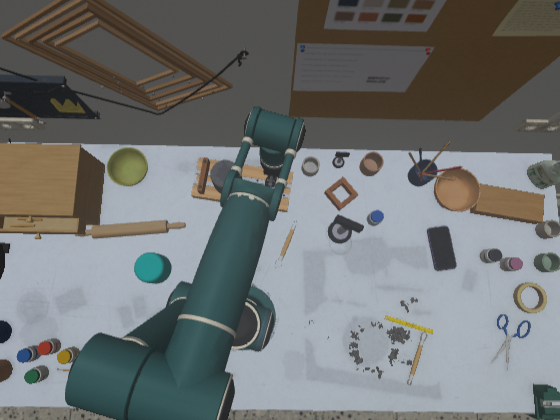

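```bash
python3 - <<'E'
from h import *
crop("pics/s6.png","pics/s6d.png",275,155,335,252,6)
E
```

```text
(no output)
```

View pics/s6d.png

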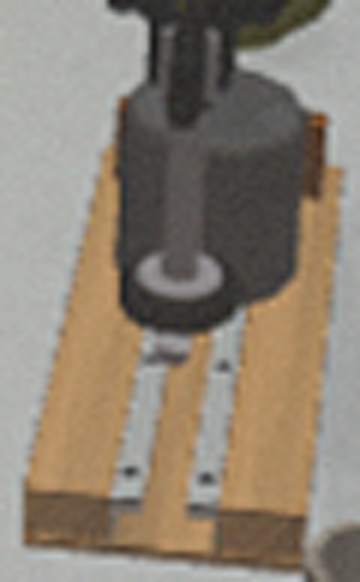

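```bash
python3 - <<'E'
from h import *
s=load("pics/s6.npz")
S=lambda x,y,z=.038: atz(s,275+(x+.5)/6-.5,155+(y+.5)/6-.5,z)
p=S(168.5,475); print("near screw mid",p,"R screws",S(207,479),S(224,366),"near mouth",S(163,500))
f=S(180,275,.130); print("flange",f, "wing/stem top", S(188,130,.235))
u=np.array([np.cos(np.radians(82)),np.sin(np.radians(82))]);n=np.array([u[1],-u[0]])
for q in(p[:2],np.array([.4516,-.0319]),np.array([.4492,-.0341]),np.array([.4354,-.1329])): print("slot n",q@n)
e,M,_=st();print("flange n",f[:2]@n,"tcp n",e["position"][:2]@n, "flange u",f[:2]@u,"tcp u",e["position"][:2]@u)
E
```

```text
near screw mid [ 0.4379 -0.1315  0.038 ] R screws [ 0.4568 -0.1344  0.038 ] [ 0.4706 -0.0353  0.038 ] near mouth [ 0.4344 -0.152   0.038 ]
flange [ 0.4412 -0.0919  0.13  ] wing/stem top [ 0.4385 -0.1335  0.235 ]
slot n 0.45193318134003463
slot n 0.45164468176431927
slot n 0.44957421922145163
slot n 0.44965882224767245
t 6.67 p [ 0.4397 -0.0914  0.2319] psi -9.45 ydown [-0.0007  0.0003 -1.    ] q [-0.2605 -0.1755  2.0606  0.0001  1.2573 -0.0956] F [-0.0643  0.3639 -2.8458] w 0.0132
flange n 0.44970365398375994 tcp n 0.44809746082037494 flange u -0.029564226831699045 tcp u -0.029310428739431023
```

```bash
python3 -m pendant '[{"dx":0.0022,"dy":0.008,"dz":0,"yaw":-1.5,"fingers":0},{"dx":0,"dy":0.012,"dz":0,"yaw":0,"fingers":0},{"dx":0,"dy":0.012,"dz":0,"yaw":0,"fingers":0},{"dx":0,"dy":0.010,"dz":0,"yaw":0,"fingers":0},{"dx":0,"dy":0.005,"dz":0,"yaw":0,"fingers":0},{"dx":0,"dy":0,"dz":0,"yaw":0,"fingers":0},{"dx":0,"dy":0,"dz":0,"yaw":0,"fingers":0}]'
python3 - <<'E'
from h import *
st()
snap("side","pics/s7.png")
crop("pics/s7.png","pics/s7d.png",275,155,335,252,6)
E
```

```text
time: 7.25
position: [0.4417, -0.0919, 0.1846]
ee_rot: [-0.705, 0.049, -0.048, 0.706]
contact_force: [-0.0, 0.2, -2.4]
gripper_width: 0.0129
t 7.25 p [ 0.4417 -0.0919  0.1846] psi -7.86 ydown [-0.0014  0.0004 -1.    ] q [-0.2603 -0.1327  2.1135  0.      1.1622 -0.1231] F [-0.001   0.155  -2.3749] w 0.0129
```

View pics/s7d.png

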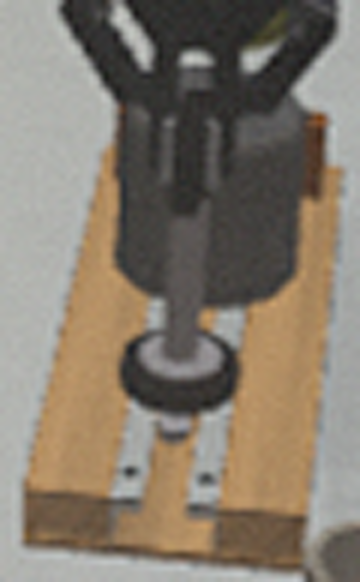

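```bash
python3 -m pendant '[{"dx":0.0005,"dy":0.005,"dz":0,"yaw":0,"fingers":0},{"dx":0,"dy":0.005,"dz":0,"yaw":0,"fingers":0},{"dx":0,"dy":0.004,"dz":0,"yaw":0,"fingers":0},{"dx":0,"dy":0,"dz":0,"yaw":0,"fingers":0}]'
python3 -m pendant '[{"dx":0,"dy":0.005,"dz":0,"yaw":0,"fingers":0},{"dx":0,"dy":0.005,"dz":0,"yaw":0,"fingers":0},{"dx":0,"dy":0.002,"dz":0,"yaw":0,"fingers":0},{"dx":0,"dy":0,"dz":0,"yaw":0,"fingers":0}]'
python3 - <<'E'
from h import *
st()
snap("side","pics/s8.png")
crop("pics/s8.png","pics/s8d.png",275,155,335,252,6)
E
```

```text
time: 7.63
position: [0.4419, -0.0919, 0.1702]
ee_rot: [-0.705, 0.049, -0.048, 0.706]
contact_force: [-0.2, -0.1, -3.0]
gripper_width: 0.0128
time: 7.97
position: [0.442, -0.0919, 0.1583]
ee_rot: [-0.705, 0.049, -0.048, 0.706]
contact_force: [-0.9, 0.1, -2.4]
gripper_width: 0.0136
t 7.97 p [ 0.442  -0.0919  0.1583] psi -7.84 ydown [-0.0017  0.0005 -1.    ] q [-0.2601 -0.1062  2.1414  0.      1.1081 -0.1233] F [-0.9436  0.099  -2.4436] w 0.0136
```

View pics/s8d.png

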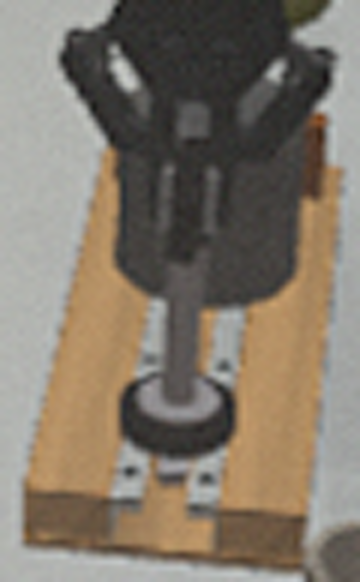

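```bash
python3 -m pendant '[{"dx":0,"dy":0.002,"dz":0,"yaw":0,"fingers":0},{"dx":0,"dy":0,"dz":0,"yaw":0,"fingers":0}]'
python3 -m pendant '[{"dx":0,"dy":0.001,"dz":0,"yaw":0,"fingers":0},{"dx":0,"dy":0,"dz":0,"yaw":0,"fingers":0}]'
python3 -m pendant '[{"dx":0,"dy":0.001,"dz":0,"yaw":0,"fingers":0},{"dx":0,"dy":0,"dz":0,"yaw":0,"fingers":0}]'
python3 -m pendant '[{"dx":0,"dy":0.001,"dz":0,"yaw":0,"fingers":0},{"dx":0,"dy":0,"dz":0,"yaw":0,"fingers":0}]'
```

```text
time: 8.18
position: [0.4426, -0.0921, 0.1571]
ee_rot: [-0.705, 0.048, -0.048, 0.705]
contact_force: [0.3, -0.1, -2.5]
gripper_width: 0.0133
time: 8.35
position: [0.4427, -0.0921, 0.1563]
ee_rot: [0.705, -0.048, 0.048, -0.705]
contact_force: [0.9, 0.8, -3.3]
gripper_width: 0.0134
time: 8.52
position: [0.4426, -0.092, 0.1552]
ee_rot: [-0.705, 0.048, -0.048, 0.705]
contact_force: [-0.2, 0.1, -2.9]
gripper_width: 0.013
time: 8.68
position: [0.4429, -0.0921, 0.1545]
ee_rot: [0.705, -0.048, 0.049, -0.705]
contact_force: [-0.5, 0.9, -1.2]
gripper_width: 0.0131
```

```bash
python3 -m pendant '[{"dx":0,"dy":-0.001,"dz":0,"yaw":0,"fingers":0},{"dx":0,"dy":0,"dz":0.004,"yaw":0,"fingers":0},{"dx":0,"dy":0,"dz":0.01,"yaw":0,"fingers":0},{"dx":0,"dy":0,"dz":0.012,"yaw":0,"fingers":0},{"dx":0,"dy":0,"dz":0.012,"yaw":0,"fingers":0},{"dx":0,"dy":0,"dz":0.012,"yaw":0,"fingers":0},{"dx":0,"dy":0,"dz":0.008,"yaw":0,"fingers":0},{"dx":0,"dy":0,"dz":0.004,"yaw":0,"fingers":0}]'
python3 -m pendant '[{"dx":0,"dy":0,"dz":0,"yaw":0,"fingers":0}]'
python3 - <<'E'
from h import *
e,M,p=st(); u=np.array([.1392,.9903]);n=np.array([.9903,-.1392]); print("jig x",e["position"][:2]@u-.0793,"n",e["position"][:2]@n)
snap("side","pics/s9.png")
crop("pics/s9.png","pics/s9d.png",275,155,335,252,6)
E
```

```text
time: 9.35
position: [0.4511, -0.0291, 0.1552]
ee_rot: [-0.705, 0.048, -0.048, 0.706]
contact_force: [0.5, -0.0, -2.8]
gripper_width: 0.0129
time: 9.43
position: [0.4511, -0.0296, 0.1552]
ee_rot: [-0.705, 0.048, -0.048, 0.706]
contact_force: [-0.1, -0.3, -2.6]
gripper_width: 0.0133
t 9.43 p [ 0.4511 -0.0296  0.1552] psi -7.76 ydown [-0.0001  0.0002 -1.    ] q [-0.1208 -0.1026  2.1444  0.0002  1.0999  0.0145] F [-0.0981 -0.3142 -2.6189] w 0.0133
jig x -0.04581104368637914 n 0.45086826993597134
```

View pics/s9d.png

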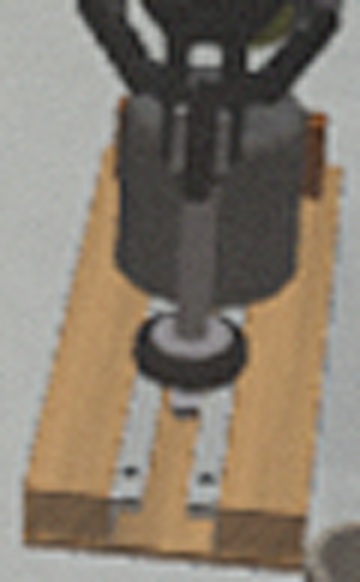

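```bash
python3 -m pendant '[{"dx":0,"dy":0,"dz":0.004,"yaw":0,"fingers":0},{"dx":0,"dy":0,"dz":0.004,"yaw":0,"fingers":0},{"dx":0,"dy":0,"dz":0.004,"yaw":0,"fingers":0},{"dx":0,"dy":0,"dz":0.003,"yaw":0,"fingers":0},{"dx":0,"dy":0,"dz":0.003,"yaw":0,"fingers":0}]'
python3 -m pendant '[{"dx":0,"dy":0,"dz":0.003,"yaw":0,"fingers":0},{"dx":0,"dy":0,"dz":0.003,"yaw":0,"fingers":0},{"dx":0,"dy":0,"dz":0.002,"yaw":0,"fingers":0}]'
python3 -m pendant '[{"dx":0,"dy":0,"dz":0.002,"yaw":0,"fingers":0},{"dx":0,"dy":0,"dz":0.002,"yaw":0,"fingers":0}]'
python3 -c "
from h import *
e,M,p=st(); u=np.array([.1392,.9903]); print('jig x',e['position'][:2]@u-.0793)"
```

```text
time: 9.9
position: [0.4537, -0.0126, 0.1553]
ee_rot: [0.705, -0.048, 0.048, -0.705]
contact_force: [0.4, -0.4, -3.0]
gripper_width: 0.0128
time: 10.15
position: [0.4547, -0.0051, 0.1553]
ee_rot: [0.706, -0.048, 0.048, -0.705]
contact_force: [0.4, -1.7, -2.8]
gripper_width: 0.0131
time: 10.32
position: [0.4552, -0.0011, 0.1553]
ee_rot: [0.706, -0.048, 0.048, -0.705]
contact_force: [-1.5, -2.5, -2.5]
gripper_width: 0.0132
t 10.32 p [ 0.4552 -0.0011  0.1553] psi -7.84 ydown [-0.     -0.0007 -1.    ] q [-0.0566 -0.0963  2.1386 -0.0007  1.0993  0.0806] F [-1.4866 -2.4515 -2.4933] w 0.0132
jig x -0.016980898120420668
```

Pot is in contact and being pushed (Fy ≈ -2 N). About 10 mm to go; going on in small steps.

```bash
python3 -m pendant '[{"dx":0,"dy":0,"dz":0.002,"yaw":0,"fingers":0},{"dx":0,"dy":0,"dz":0.002,"yaw":0,"fingers":0}]'
python3 -m pendant '[{"dx":0,"dy":0,"dz":0.0015,"yaw":0,"fingers":0},{"dx":0,"dy":0,"dz":0.0015,"yaw":0,"fingers":0}]'
python3 - <<'E'
from h import *
e,M,p=st(); u=np.array([.1392,.9903]); print('jig x',e['position'][:2]@u-.0793)
snap("side","pics/s10.png")
crop("pics/s10.png","pics/s10d.png",275,155,335,252,6)
E
```

```text
time: 10.48
position: [0.4558, 0.0031, 0.1553]
ee_rot: [0.706, -0.048, 0.048, -0.705]
contact_force: [-0.2, -2.3, -2.3]
gripper_width: 0.0133
time: 10.65
position: [0.4562, 0.0061, 0.1553]
ee_rot: [0.706, -0.048, 0.048, -0.705]
contact_force: [-0.1, -2.3, -2.4]
gripper_width: 0.0128
t 10.65 p [0.4562 0.0061 0.1553] psi -7.84 ydown [ 0.     -0.0001 -1.    ] q [-0.0411 -0.0943  2.1368 -0.0002  1.0991  0.0958] F [-0.1494 -2.3102 -2.4146] w 0.0128
jig x -0.009757267513862189
```

View pics/s10d.png

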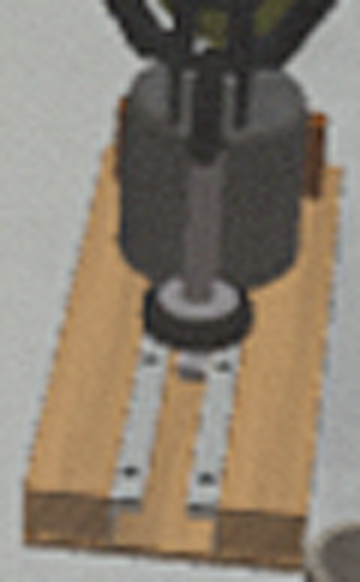

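```bash
for i in 1; do python3 -m pendant '[{"dx":0,"dy":0,"dz":0.001,"yaw":0,"fingers":0},{"dx":0,"dy":0,"dz":0.001,"yaw":0,"fingers":0}]'; done | grep -E "pos|con"
python3 -m pendant '[{"dx":0,"dy":0,"dz":0.001,"yaw":0,"fingers":0}]' | grep -E "pos|con"
```

```text
position: [0.4564, 0.008, 0.1553]
contact_force: [-0.5, -2.1, -1.9]
position: [0.4566, 0.009, 0.1553]
contact_force: [-1.0, -2.7, -2.3]
```

```bash
python3 -m pendant '[{"dx":0,"dy":0,"dz":0.001,"yaw":0,"fingers":0}]' | grep -E "pos|con"
```

```text
position: [0.4567, 0.01, 0.1553]
contact_force: [-0.0, -1.7, -2.4]
```

```bash
python3 -m pendant '[{"dx":0,"dy":0,"dz":0.001,"yaw":0,"fingers":0}]' | grep -E "pos|con"
```

```text
position: [0.4569, 0.011, 0.1553]
contact_force: [0.1, -2.3, -1.6]
```

```bash
python3 -m pendant '[{"dx":0,"dy":0,"dz":0.001,"yaw":0,"fingers":0}]' | grep -E "pos|con"
```

```text
position: [0.457, 0.012, 0.1553]
contact_force: [-1.0, -2.1, -1.8]
```

```bash
python3 -m pendant '[{"dx":0,"dy":0,"dz":0.001,"yaw":0,"fingers":0}]' | grep -E "pos|con"
```

```text
position: [0.4571, 0.013, 0.1553]
contact_force: [-0.9, -3.1, -2.2]
```

```bash
python3 -m pendant '[{"dx":0,"dy":0,"dz":0.001,"yaw":0,"fingers":0}]' | grep -E "pos|con"
```

```text
position: [0.4573, 0.0141, 0.1553]
contact_force: [-0.6, -2.6, -2.2]
```

```bash
python3 -m pendant '[{"dx":0,"dy":0,"dz":0.001,"yaw":0,"fingers":0}]' | grep -E "pos|con"
```

```text
position: [0.4574, 0.0148, 0.1553]
contact_force: [-0.7, -4.6, -0.6]
```

```bash
python3 - <<'E'
from h import *
st()
snap("side","pics/s11.png");snap("top","pics/t11.png")
crop("pics/s11.png","pics/s11d.png",275,155,335,252,6)
crop("pics/t11.png","pics/t11d.png",185,140,305,220,6)
E
```

```text
t 11.45 p [0.4574 0.0148 0.1553] psi -7.83 ydown [-0.0001 -0.0005 -1.    ] q [-0.0217 -0.0913  2.134  -0.0006  1.099   0.1153] F [-0.6795 -4.5989 -0.5655] w 0.0129
```

View pics/t11d.png

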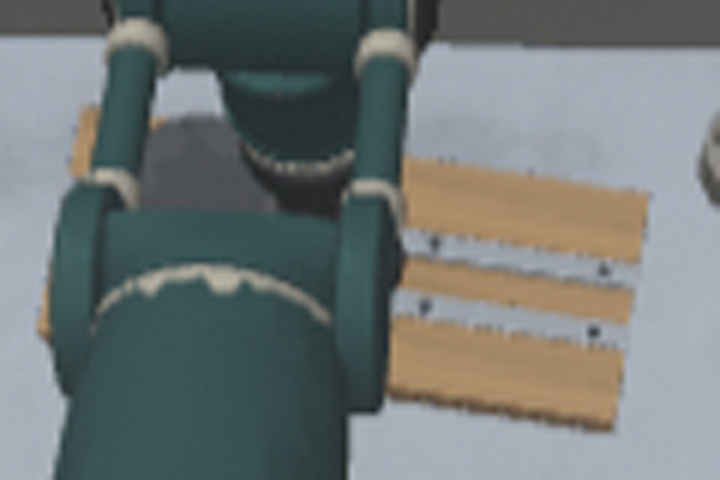

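View pics/s11d.png

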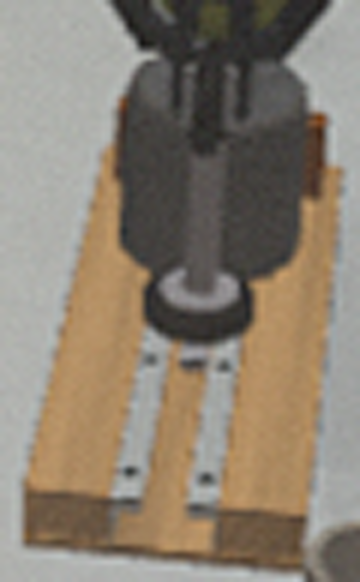

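Force is just starting to rise; another step or two to confirm the fence.

```bash
python3 -m pendant '[{"dx":0,"dy":0,"dz":0.001,"yaw":0,"fingers":0}]' | grep -E "pos|con"
```

```text
position: [0.4575, 0.0153, 0.1554]
contact_force: [-1.3, -6.2, -0.3]
```

```bash
python3 -m pendant '[{"dx":0,"dy":0,"dz":0.0007,"yaw":0,"fingers":0}]' | grep -E "pos|con"
```

```text
position: [0.4576, 0.0156, 0.1555]
contact_force: [-2.4, -7.2, -0.4]
```

```bash
python3 -m pendant '[{"dx":0,"dy":0,"dz":0.001,"yaw":0,"fingers":0},{"dx":0,"dy":0,"dz":0,"yaw":0,"fingers":0}]' | grep -E "pos|con"
```

```text
position: [0.4576, 0.0164, 0.1554]
contact_force: [-0.5, -6.9, -0.8]
```

```bash
python3 -m pendant '[{"dx":0,"dy":0,"dz":0,"yaw":0,"fingers":0},{"dx":0,"dy":0,"dz":0,"yaw":0,"fingers":0}]' | grep -E "pos|con|rot"
```

```text
position: [0.4576, 0.0164, 0.1554]
ee_rot: [0.706, -0.048, 0.048, -0.705]
contact_force: [-0.2, -6.3, -0.5]
```

```bash
python3 - <<'E'
from h import *
st()
snap("side","pics/s12.png")
crop("pics/s12.png","pics/s12d.png",285,160,330,225,9)
crop("pics/s9.png","pics/s9e.png",285,160,330,225,9)
a=cv2.imread("pics/s9e.png");b=cv2.imread("pics/s12d.png");cv2.imwrite("pics/c12.png",np.hstack([a,b])[:590])
E
```

```text
t 12.05 p [0.4576 0.0164 0.1554] psi -7.81 ydown [-0.0004 -0.0026 -1.    ] q [-0.0165 -0.0905  2.1332 -0.0029  1.0992  0.1211] F [-0.2172 -6.2725 -0.5353] w 0.0133
```

View pics/c12.png

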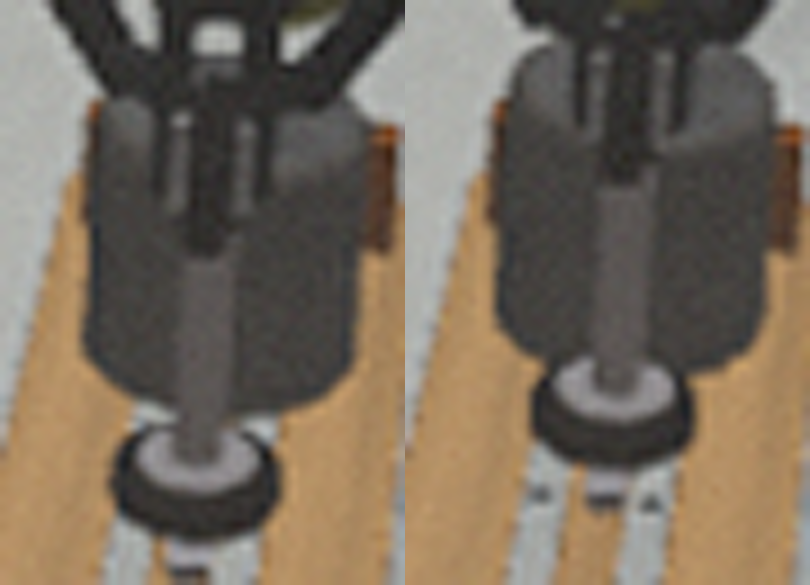

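```bash
python3 - <<'E'
from h import *
s=load("pics/s12.npz")
S=lambda x,y,z: atz(s,285+(x+.5)/9-.5,160+(y+.5)/9-.5,z)
print("flange s9",S(195,460,.055),"s12",S(611,390,.055)-[0,0,0], S(611-405,390,.055))
print("wingbottom s9",S(210,255,.154),"s12",S(635-405,185,.154))
print("pot top s12 back edge",S(645-405,40,.138),"pot bottom front s9",S(215,410,.038),"s12",S(640-405,375,.038))
print("fence right top front corner", S(372,125,.088),S(775-405,125,.088), "bottom",S(385,250,.038))
E
```

```text
flange s9 [ 0.452  -0.0335  0.055 ] s12 [0.6021 0.0148 0.055 ] [0.458  0.0112 0.055 ]
wingbottom s9 [ 0.4512 -0.0605  0.154 ] s12 [ 0.4602 -0.0146  0.154 ]
pot top s12 back edge [0.4715 0.1182 0.138 ] pot bottom front s9 [0.4626 0.0244 0.038 ] s12 [0.471  0.0479 0.038 ]
fence right top front corner [0.5252 0.1455 0.088 ] [0.5244 0.1455 0.088 ] bottom [0.5329 0.1377 0.038 ]
```

```bash
python3 -m pendant '[{"dx":0,"dy":0,"dz":0,"yaw":0,"fingers":0},{"dx":0,"dy":0,"dz":0,"yaw":0,"fingers":0},{"dx":0,"dy":0,"dz":0.001,"yaw":0,"fingers":0},{"dx":0,"dy":0,"dz":0,"yaw":0,"fingers":0}]' 120 | grep -E "pos|con|rot"
python3 -m pendant '[{"dx":0,"dy":0,"dz":0.001,"yaw":0,"fingers":0},{"dx":0,"dy":0,"dz":0,"yaw":0,"fingers":0}]' | grep -E "pos|con|rot"
python3 -c "
from h import *
st();print(env.sense()['torque'])"
```

```text
position: [0.4575, 0.0169, 0.1552]
ee_rot: [0.707, -0.048, 0.048, -0.704]
contact_force: [-1.3, -9.4, -1.8]
position: [0.4576, 0.0174, 0.1553]
ee_rot: [0.707, -0.048, 0.048, -0.704]
contact_force: [-1.2, -9.6, -0.9]
t 12.6 p [0.4576 0.0174 0.1553] psi -7.76 ydown [-0.001 -0.005 -1.   ] q [-0.0126 -0.0897  2.1327 -0.0056  1.0996  0.1255] F [-1.2174 -9.5765 -0.9477] w 0.0127
[-2.6493  0.3847  0.023 ]
```

```bash
python3 -m pendant '[{"dx":0,"dy":0,"dz":-0.001,"yaw":0,"fingers":0},{"dx":0,"dy":0,"dz":0,"yaw":0,"fingers":0}]' | grep -E "pos|con|rot"
python3 -c "
from h import *
st();print(env.sense()['torque'])"
```

```text
position: [0.4576, 0.0169, 0.1552]
ee_rot: [0.707, -0.048, 0.048, -0.704]
contact_force: [-1.7, -7.9, -1.0]
t 12.77 p [0.4576 0.0169 0.1552] psi -7.8 ydown [-0.0008 -0.0036 -1.    ] q [-0.0148 -0.09    2.1331 -0.004   1.0992  0.1231] F [-1.6794 -7.9049 -1.0344] w 0.0126
[-2.147   0.25    0.0371]
```

```bash
python3 -m pendant '[{"dx":0,"dy":0,"dz":-0.001,"yaw":0,"fingers":0},{"dx":0,"dy":0,"dz":0,"yaw":0,"fingers":0},{"dx":0,"dy":0,"dz":0,"yaw":3,"fingers":0},{"dx":0,"dy":0,"dz":0,"yaw":5,"fingers":0},{"dx":0,"dy":0,"dz":0,"yaw":5,"fingers":0},{"dx":0,"dy":0,"dz":0,"yaw":5,"fingers":0}]' | grep -E "pos|con|rot"
python3 -c "
from h import *
st();print(env.sense()['torque'])"
```

```text
position: [0.4564, 0.0168, 0.1551]
ee_rot: [0.69, -0.16, 0.158, -0.688]
contact_force: [-3.4, -5.7, 1.0]
t 13.27 p [0.4564 0.0168 0.1551] psi -26.06 ydown [-0.0032 -0.0016 -1.    ] q [-0.0164 -0.0906  2.1338 -0.0019  1.1015  0.4393] F [-3.4279 -5.6785  0.9769] w 0.0123
[-1.4092  0.9142  0.0928]
```

```bash
python3 -m pendant '[{"dx":0,"dy":0,"dz":0,"yaw":5,"fingers":0},{"dx":0,"dy":0,"dz":0,"yaw":5,"fingers":0},{"dx":0,"dy":0,"dz":0,"yaw":5,"fingers":0},{"dx":0,"dy":0,"dz":0,"yaw":5,"fingers":0}]' | grep -E "pos|con|rot"
python3 -c "
from h import *
st();print(env.sense()['torque'])"
```

```text
position: [0.4561, 0.0166, 0.1551]
ee_rot: [0.652, -0.277, 0.276, -0.65]
contact_force: [-4.7, -5.6, 2.0]
t 13.6 p [0.4561 0.0166 0.1551] psi -46.04 ydown [-0.004  -0.0022 -1.    ] q [-0.0164 -0.0908  2.1339 -0.0026  1.1024  0.7883] F [-4.7283 -5.5676  1.9852] w 0.0125
[-1.5836  1.2608  0.085 ]
```

```bash
python3 -m pendant '[{"dx":0,"dy":0,"dz":0,"yaw":5,"fingers":0},{"dx":0,"dy":0,"dz":0,"yaw":5,"fingers":0},{"dx":0,"dy":0,"dz":0,"yaw":5,"fingers":0},{"dx":0,"dy":0,"dz":0,"yaw":5,"fingers":0},{"dx":0,"dy":0,"dz":0,"yaw":5,"fingers":0}]' | grep -E "pos|con|rot"
python3 -c "
from h import *
st();print(env.sense()['torque'])"
python3 -m pendant '[{"dx":0,"dy":0,"dz":0,"yaw":5,"fingers":0},{"dx":0,"dy":0,"dz":0,"yaw":5,"fingers":0},{"dx":0,"dy":0,"dz":0,"yaw":5,"fingers":0},{"dx":0,"dy":0,"dz":0,"yaw":5,"fingers":0},{"dx":0,"dy":0,"dz":0,"yaw":5,"fingers":0},{"dx":0,"dy":0,"dz":0,"yaw":2,"fingers":0},{"dx":0,"dy":0,"dz":0,"yaw":0,"fingers":0}]' | grep -E "pos|con|rot"
python3 - <<'E'
from h import *
st();print(env.sense()['torque'])
snap("side","pics/s13.png")
crop("pics/s13.png","pics/s13d.png",275,150,340,225,8)
E
```

```text
position: [0.4566, 0.0169, 0.1551]
ee_rot: [0.576, -0.411, 0.41, -0.574]
contact_force: [-2.8, -5.8, 0.3]
t 14.02 p [0.4566 0.0169 0.1551] psi -71.06 ydown [-0.0028 -0.0016 -1.    ] q [-0.0164 -0.0907  2.1339 -0.0018  1.1011  1.2248] F [-2.7828 -5.7819  0.2882] w 0.0129
[-1.2676  0.7033  0.0289]
position: [0.4566, 0.0175, 0.1551]
ee_rot: [-0.465, 0.534, -0.533, 0.464]
contact_force: [-2.6, -3.9, 0.0]
t 14.6 p [0.4566 0.0175 0.1551] psi -97.88 ydown [-0.0027 -0.0004 -1.    ] q [-0.016  -0.0905  2.1338 -0.0005  1.1009  1.6925] F [-2.574  -3.9034  0.0376] w 0.0127
[-1.0399  0.9177  0.0769]
```

View pics/s13d.png

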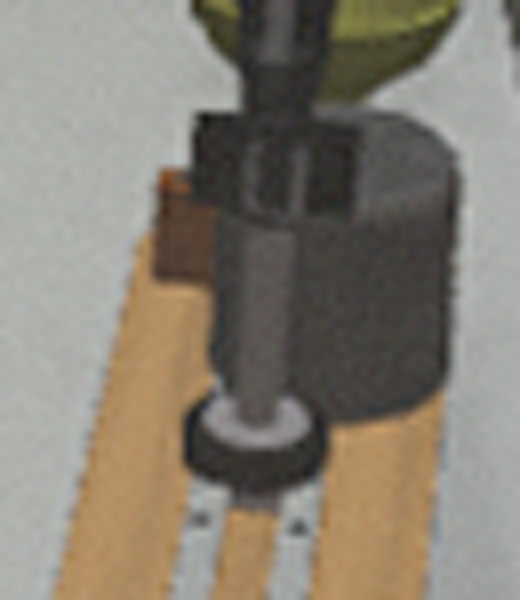

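The quarter turn was made, but the flange rolled the pot sideways along the fence. The pot's axis is now at crop x≈333 against 257 for the flange, about 16 mm towards +x. I'll turn back in contact so the pot rolls back, check it, ease off the contact, and turn again.

```bash
python3 -m pendant '[{"dx":0,"dy":0,"dz":0,"yaw":-3,"fingers":0},{"dx":0,"dy":0,"dz":0,"yaw":-5,"fingers":0},{"dx":0,"dy":0,"dz":0,"yaw":-5,"fingers":0},{"dx":0,"dy":0,"dz":0,"yaw":-5,"fingers":0},{"dx":0,"dy":0,"dz":0,"yaw":-5,"fingers":0},{"dx":0,"dy":0,"dz":0,"yaw":-5,"fingers":0},{"dx":0,"dy":0,"dz":0,"yaw":-5,"fingers":0},{"dx":0,"dy":0,"dz":0,"yaw":-5,"fingers":0}]' | grep -E "pos|con|rot"
python3 - <<'E'
from h import *
st();print(env.sense()['torque'])
snap("side","pics/s14.png")
crop("pics/s14.png","pics/s14d.png",275,150,340,225,8)
E
```

```text
position: [0.4584, 0.0176, 0.1553]
ee_rot: [-0.614, 0.351, -0.351, 0.614]
contact_force: [0.5, -3.2, -2.7]
t 15.32 p [0.4584 0.0176 0.1553] psi -59.53 ydown [ 0.0015  0.     -1.    ] q [-0.016  -0.0902  2.1331  0.0001  1.0972  1.023 ] F [ 0.5309 -3.181  -2.7386] w 0.0126
[-0.871  -0.053  -0.0154]
```

View pics/s14d.png

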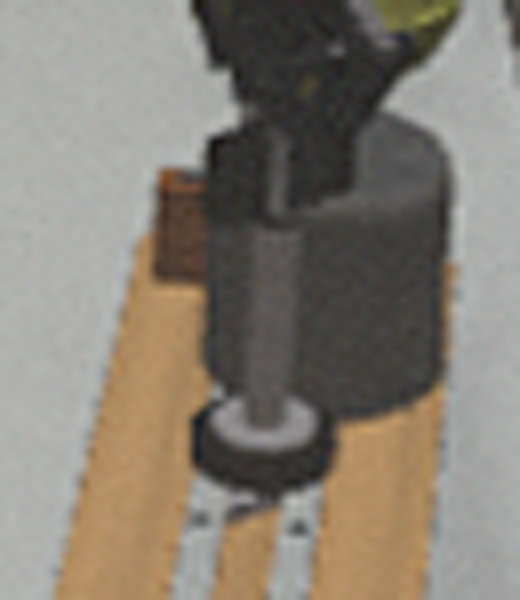

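```bash
python3 -m pendant '[{"dx":-0.0016,"dy":0,"dz":0.0012,"yaw":0,"fingers":0},{"dx":0,"dy":0,"dz":0,"yaw":-3,"fingers":0},{"dx":0,"dy":0,"dz":0,"yaw":-5,"fingers":0},{"dx":0,"dy":0,"dz":0,"yaw":-5,"fingers":0},{"dx":0,"dy":0,"dz":0,"yaw":-5,"fingers":0},{"dx":0,"dy":0,"dz":0,"yaw":-5,"fingers":0}]' | grep -E "pos|con|rot"
python3 - <<'E'
from h import *
st();print(env.sense()['torque'])
snap("side","pics/s15.png")
crop("pics/s15.png","pics/s15d.png",275,150,340,225,8)
E
```

```text
position: [0.4587, 0.0174, 0.1555]
ee_rot: [0.673, -0.221, 0.223, -0.67]
contact_force: [-0.1, -9.9, -2.2]
t 15.87 p [0.4587 0.0174 0.1555] psi -36.65 ydown [ 0.0015 -0.0048 -1.    ] q [-0.0126 -0.0897  2.1321 -0.0054  1.0976  0.6295] F [-0.0508 -9.8613 -2.2482] w 0.0126
[-2.8037 -0.0048 -0.04  ]
```

View pics/s15d.png

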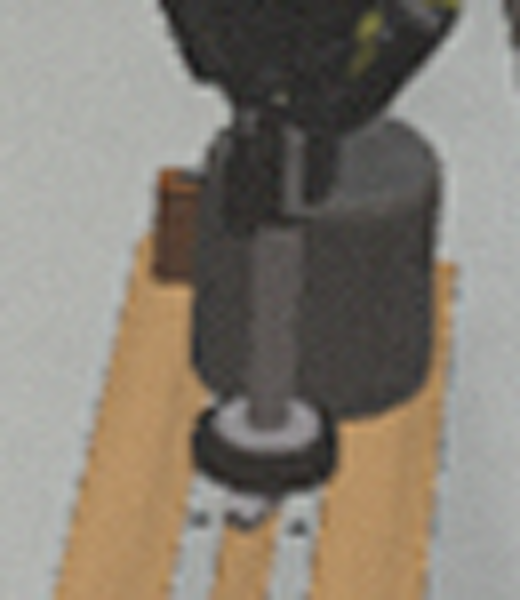

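```bash
python3 -m pendant '[{"dx":0,"dy":0,"dz":0,"yaw":-5,"fingers":0},{"dx":0,"dy":0,"dz":0,"yaw":-5,"fingers":0},{"dx":0,"dy":0,"dz":0,"yaw":-5,"fingers":0},{"dx":0,"dy":0,"dz":0,"yaw":-5,"fingers":0},{"dx":0,"dy":0,"dz":0,"yaw":-5,"fingers":0},{"dx":0,"dy":0,"dz":0,"yaw":-4,"fingers":0}]' | grep -E "pos|con|rot"
python3 - <<'E'
from h import *
st();print(env.sense()['torque'])
snap("side","pics/s16.png")
crop("pics/s16.png","pics/s16d.png",275,150,340,225,8)
E
```

```text
position: [0.4586, 0.0174, 0.1556]
ee_rot: [0.707, -0.047, 0.048, -0.704]
contact_force: [-0.1, -9.5, -1.4]
t 16.42 p [0.4586 0.0174 0.1556] psi -7.66 ydown [ 0.0014 -0.0047 -1.    ] q [-0.0127 -0.0898  2.1321 -0.0053  1.0978  0.1234] F [-0.0537 -9.5063 -1.4111] w 0.0124
[-2.6376 -0.0043 -0.0131]
```

View pics/s16d.png

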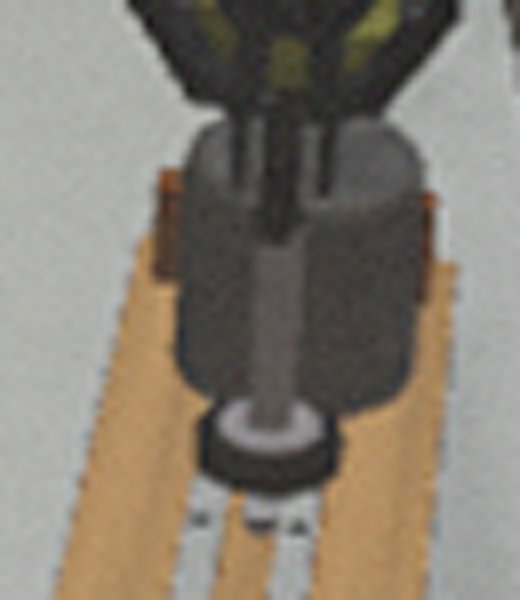

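```bash
python3 -m pendant '[{"dx":0,"dy":0,"dz":0,"yaw":-5,"fingers":0},{"dx":0,"dy":0,"dz":0,"yaw":-5,"fingers":0},{"dx":0,"dy":0,"dz":0,"yaw":-4,"fingers":0}]' | grep -E "pos|con|rot"
python3 - <<'E'
from h import *
st();print(env.sense()['torque'])
s=snap("side","pics/s17.png")
u=np.array([.1392,.9903]);n=np.array([.9903,-.1392])
P=.163*u+.4515*n
for z in(.038,.138):
    w=np.array([1,0,0])
    print(z,[((proj(s,[P[0]+k*.0505,P[1],z])-[275,150])*8).round(0) for k in(-1,0,1)])
crop("pics/s17.png","pics/s17d.png",275,150,340,225,8)
E
```

```text
position: [0.4586, 0.0173, 0.1556]
ee_rot: [0.708, 0.04, -0.039, -0.704]
contact_force: [0.1, -10.0, -0.6]
t 16.72 p [0.4586 0.0173 0.1556] psi 6.34 ydown [ 0.0014 -0.0051 -1.    ] q [-0.0127 -0.0898  2.1321 -0.0057  1.0979 -0.1209] F [  0.1043 -10.0141  -0.6017] w 0.0121
[-2.8675  0.109  -0.0649]
0.038 [array([156., 343.]), array([276., 345.]), array([396., 346.])]
0.138 [array([164., 133.]), array([288., 135.]), array([413., 137.])]
```

View pics/s17d.png

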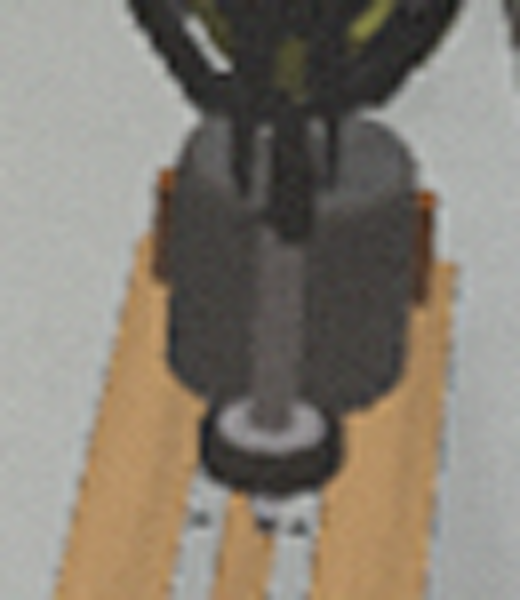

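```bash
python3 -m pendant '[{"dx":0,"dy":0,"dz":0,"yaw":-5,"fingers":0},{"dx":0,"dy":0,"dz":0,"yaw":-3,"fingers":0},{"dx":-0.0011,"dy":0,"dz":-0.0028,"yaw":0,"fingers":0},{"dx":0,"dy":0,"dz":0,"yaw":0,"fingers":0}]' | grep -E "pos|con|rot"
python3 -c "
from h import *
st();print(env.sense()['torque'])"
```

```text
position: [0.4579, 0.0157, 0.1554]
ee_rot: [0.702, 0.087, -0.086, -0.701]
contact_force: [-0.6, -4.9, -1.5]
t 17.1 p [0.4579 0.0157 0.1554] psi 14.05 ydown [ 0.0007 -0.0015 -1.    ] q [-0.019  -0.0908  2.1334 -0.0017  1.0983 -0.2634] F [-0.6127 -4.9464 -1.481 ] w 0.0126
[-1.4829  0.1857 -0.0507]
```

Still about 5 N; backing off 2.5 mm more.

```bash
python3 -m pendant '[{"dx":-0.0009,"dy":0,"dz":-0.0023,"yaw":0,"fingers":0},{"dx":0,"dy":0,"dz":0,"yaw":0,"fingers":0},{"dx":0,"dy":0,"dz":0,"yaw":0,"fingers":0}]' | grep -E "pos|con|rot"
python3 -c "
from h import *
st();print(env.sense()['torque'])"
```

```text
position: [0.4575, 0.0146, 0.1553]
ee_rot: [-0.701, -0.087, 0.086, 0.702]
contact_force: [0.4, -0.4, -3.1]
t 17.35 p [0.4575 0.0146 0.1553] psi 14.08 ydown [ 0.0005  0.001  -1.    ] q [-0.0234 -0.0915  2.1343  0.0012  1.0983 -0.2697] F [ 0.3899 -0.4409 -3.1124] w 0.0127
[-0.3306 -0.108  -0.0138]
```

```bash
python3 -m pendant '[{"dx":0,"dy":0,"dz":0,"yaw":-4,"fingers":0},{"dx":0,"dy":0,"dz":0,"yaw":-6,"fingers":0},{"dx":0,"dy":0,"dz":0,"yaw":-6,"fingers":0},{"dx":0,"dy":0,"dz":0,"yaw":-6,"fingers":0},{"dx":0,"dy":0,"dz":0,"yaw":-6,"fingers":0},{"dx":0,"dy":0,"dz":0,"yaw":-6,"fingers":0}]' | grep -E "pos|con|rot"
python3 -m pendant '[{"dx":0,"dy":0,"dz":0,"yaw":-6,"fingers":0},{"dx":0,"dy":0,"dz":0,"yaw":-6,"fingers":0},{"dx":0,"dy":0,"dz":0,"yaw":-6,"fingers":0},{"dx":0,"dy":0,"dz":0,"yaw":-6,"fingers":0},{"dx":0,"dy":0,"dz":0,"yaw":-6,"fingers":0},{"dx":0,"dy":0,"dz":0,"yaw":-4,"fingers":0},{"dx":0,"dy":0,"dz":0,"yaw":0,"fingers":0}]' | grep -E "pos|con|rot"
python3 - <<'E'
from h import *
st();print(env.sense()['torque'])
s=snap("side","pics/s18.png")
crop("pics/s18.png","pics/s18d.png",275,150,340,225,8)
E
```

```text
position: [0.4573, 0.0141, 0.1552]
ee_rot: [0.645, 0.29, -0.29, -0.645]
contact_force: [-0.2, -3.2, -3.1]
position: [0.4569, 0.0137, 0.155]
ee_rot: [0.533, 0.465, -0.466, -0.533]
contact_force: [-0.9, -4.2, -3.3]
t 18.43 p [0.4569 0.0137 0.155 ] psi 82.26 ydown [-0.0009 -0.0012 -1.    ] q [-0.0235 -0.0914  2.1347 -0.0014  1.0991 -1.4586] F [-0.8649 -4.1941 -3.3453] w 0.0123
[-1.2613  0.2463  0.0728]
```

View pics/s18d.png

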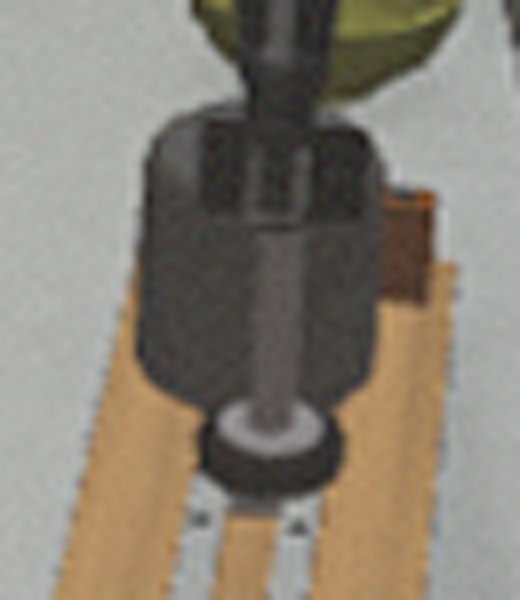

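```bash
python3 -m pendant '[{"dx":0.0015,"dy":0,"dz":0,"yaw":0,"fingers":0},{"dx":0,"dy":0,"dz":0,"yaw":4,"fingers":0},{"dx":0,"dy":0,"dz":0,"yaw":6,"fingers":0},{"dx":0,"dy":0,"dz":0,"yaw":6,"fingers":0},{"dx":0,"dy":0,"dz":0,"yaw":6,"fingers":0},{"dx":0,"dy":0,"dz":0,"yaw":6,"fingers":0},{"dx":0,"dy":0,"dz":0,"yaw":6,"fingers":0},{"dx":0,"dy":0,"dz":0,"yaw":6,"fingers":0}]' | grep -E "pos|con|rot"
python3 - <<'E'
from h import *
st();print(env.sense()['torque'])
s=snap("side","pics/s19.png")
crop("pics/s19.png","pics/s19d.png",275,150,340,225,8)
E
```

```text
position: [0.4568, 0.0152, 0.155]
ee_rot: [0.661, 0.251, -0.253, -0.661]
contact_force: [-2.4, -4.7, -2.4]
t 19.15 p [0.4568 0.0152 0.155 ] psi 41.73 ydown [-0.0017 -0.0011 -1.    ] q [-0.0204 -0.091   2.1344 -0.0013  1.0998 -0.7482] F [-2.4338 -4.6821 -2.4313] w 0.0124
[-1.2347  0.5157  0.0131]
```

View pics/s19d.png

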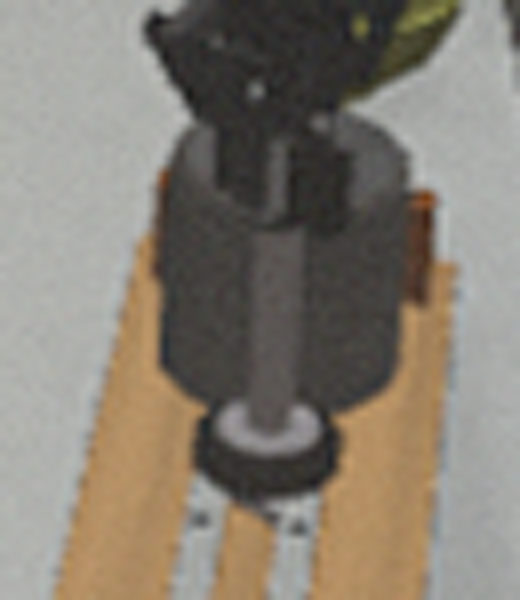

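```bash
python3 -m pendant '[{"dx":-0.0017,"dy":0,"dz":-0.0015,"yaw":0,"fingers":0},{"dx":-0.0017,"dy":0,"dz":-0.0015,"yaw":0,"fingers":0},{"dx":-0.0008,"dy":0,"dz":-0.0007,"yaw":0,"fingers":0},{"dx":0,"dy":0,"dz":0,"yaw":0,"fingers":0},{"dx":0,"dy":0,"dz":0,"yaw":-4,"fingers":0},{"dx":0,"dy":0,"dz":0,"yaw":-6,"fingers":0}]' | grep -E "pos|con|rot"
python3 -c "
from h import *
st();print(env.sense()['torque'])"
```

```text
position: [0.4567, 0.0104, 0.1553]
ee_rot: [-0.634, -0.312, 0.312, 0.635]
contact_force: [-0.8, -0.5, -2.1]
t 19.7 p [0.4567 0.0104 0.1553] psi 52.34 ydown [-0.0005  0.0007 -1.    ] q [-0.0323 -0.0927  2.1354  0.0008  1.0994 -0.9461] F [-0.7556 -0.5021 -2.147 ] w 0.0121
[-0.112   0.2855 -0.0564]
```

No contact. Finishing the turn (30° more).

```bash
python3 -m pendant '[{"dx":0,"dy":0,"dz":0,"yaw":-6,"fingers":0},{"dx":0,"dy":0,"dz":0,"yaw":-6,"fingers":0},{"dx":0,"dy":0,"dz":0,"yaw":-6,"fingers":0},{"dx":0,"dy":0,"dz":0,"yaw":-6,"fingers":0},{"dx":0,"dy":0,"dz":0,"yaw":-6,"fingers":0},{"dx":0,"dy":0,"dz":0,"yaw":0,"fingers":0},{"dx":0,"dy":0,"dz":0,"yaw":0,"fingers":0}]' | grep -E "pos|con|rot"
python3 - <<'E'
from h import *
st();print(env.sense()['torque'])
s=snap("side","pics/s20.png")
crop("pics/s20.png","pics/s20d.png",275,150,340,225,8)
E
```

```text
position: [0.4568, 0.0105, 0.1552]
ee_rot: [-0.533, -0.464, 0.464, 0.534]
contact_force: [-0.5, 0.4, -2.6]
t 20.28 p [0.4568 0.0105 0.1552] psi 81.97 ydown [-0.0003  0.0009 -1.    ] q [-0.0323 -0.0926  2.1354  0.001   1.0991 -1.4634] F [-0.5072  0.3824 -2.5821] w 0.0124
[0.0861 0.1491 0.0191]
```

View pics/s20d.png

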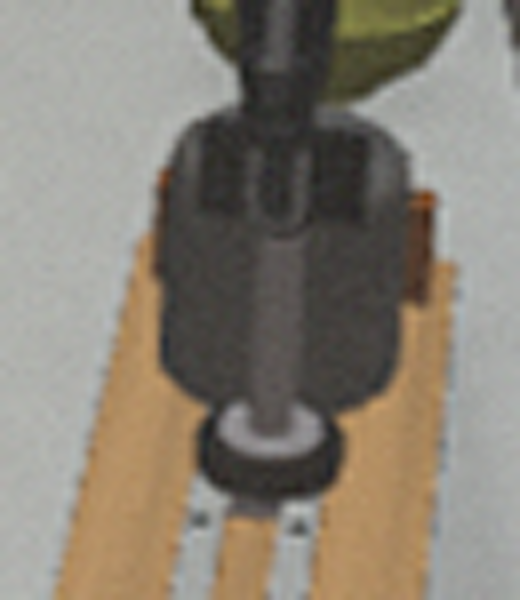

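```bash
python3 -m pendant '[{"dx":0.001,"dy":0,"dz":0,"yaw":0,"fingers":0},{"dx":0,"dy":0,"dz":0,"yaw":0,"fingers":0}]' | grep -E "pos|con"
```

```text
position: [0.4569, 0.0112, 0.1552]
contact_force: [-0.4, -0.3, -3.5]
```

```bash
python3 -m pendant '[{"dx":0.001,"dy":0,"dz":0,"yaw":0,"fingers":0},{"dx":0,"dy":0,"dz":0,"yaw":0,"fingers":0}]' | grep -E "pos|con"
```

```text
position: [0.457, 0.0121, 0.1552]
contact_force: [-0.7, -0.9, -2.1]
```

```bash
python3 -m pendant '[{"dx":0.001,"dy":0,"dz":0,"yaw":0,"fingers":0},{"dx":0,"dy":0,"dz":0,"yaw":0,"fingers":0}]' | grep -E "pos|con"
```

```text
position: [0.4572, 0.0127, 0.1553]
contact_force: [-0.5, -2.7, -3.1]
```

```bash
python3 -m pendant '[{"dx":0.0015,"dy":0,"dz":0,"yaw":0,"fingers":0},{"dx":0,"dy":0,"dz":0,"yaw":0,"fingers":0}]' | grep -E "pos|con"
```

```text
position: [0.4573, 0.0135, 0.1553]
contact_force: [-1.8, -5.3, -1.1]
```

```bash
python3 -m pendant '[{"dx":0.001,"dy":0,"dz":0,"yaw":0,"fingers":0},{"dx":0,"dy":0,"dz":0,"yaw":0,"fingers":0}]' | grep -E "pos|con"
```

```text
position: [0.4574, 0.014, 0.1554]
contact_force: [-2.6, -6.0, -1.4]
```

```bash
python3 -m pendant '[{"dx":-0.001,"dy":0.0012,"dz":0,"yaw":0,"fingers":0},{"dx":0,"dy":0,"dz":0,"yaw":0,"fingers":0}]' | grep -E "pos|con"
python3 -m pendant '[{"dx":0,"dy":0,"dz":0,"yaw":0,"fingers":0.2},{"dx":0,"dy":0,"dz":0,"yaw":0,"fingers":0.4},{"dx":0,"dy":0,"dz":0,"yaw":0,"fingers":0.6},{"dx":0,"dy":0,"dz":0,"yaw":0,"fingers":0.6},{"dx":0,"dy":0,"dz":0,"yaw":0,"fingers":0.6}]' 20
python3 - <<'E'
from h import *
s=snap("side","pics/s21.png")
crop("pics/s21.png","pics/s21d.png",275,150,340,225,8)
E
```

```text
position: [0.4576, 0.0134, 0.1548]
contact_force: [-3.0, -4.8, 1.3]
time: 21.75
position: [0.4577, 0.0149, 0.1542]
ee_rot: [-0.533, -0.465, 0.464, 0.533]
contact_force: [0.2, 0.5, 0.6]
gripper_width: 0.051
```

View pics/s21d.png

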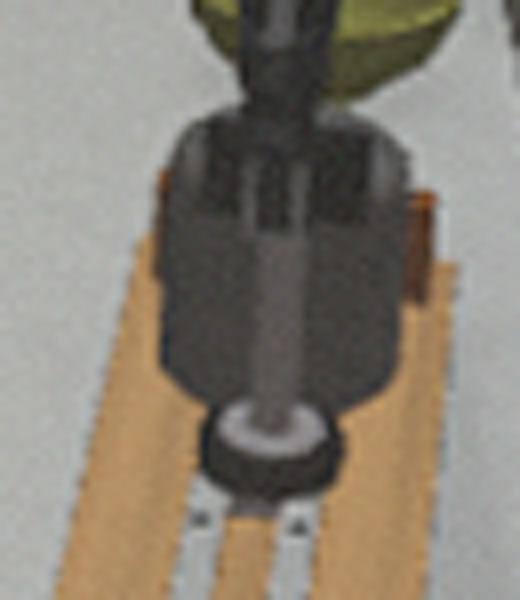

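Released, bolt standing, head across. Retreat straight up, then back for a clear look.

```bash
python3 -m pendant '[{"dx":0,"dy":-0.005,"dz":0,"yaw":0,"fingers":0.7},{"dx":0,"dy":-0.01,"dz":0,"yaw":0,"fingers":0.8},{"dx":0,"dy":-0.02,"dz":0,"yaw":0,"fingers":0.8},{"dx":0,"dy":-0.03,"dz":0,"yaw":0,"fingers":0.8},{"dx":0,"dy":-0.03,"dz":0,"yaw":0,"fingers":0.8},{"dx":0,"dy":-0.03,"dz":0,"yaw":0,"fingers":0.8},{"dx":0,"dy":-0.01,"dz":0,"yaw":0,"fingers":0.8}]' | grep -E "pos|con"
python3 -m pendant '[{"dx":-0.01,"dy":0,"dz":0,"yaw":0,"fingers":0.8},{"dx":-0.03,"dy":0,"dz":0,"yaw":0,"fingers":0.8},{"dx":-0.035,"dy":0,"dz":0,"yaw":0,"fingers":0.8},{"dx":-0.035,"dy":0,"dz":0,"yaw":0,"fingers":0.8},{"dx":-0.035,"dy":0,"dz":0,"yaw":0,"fingers":0.8},{"dx":-0.035,"dy":0,"dz":0,"yaw":0,"fingers":0.8},{"dx":-0.03,"dy":0,"dz":0,"yaw":0,"fingers":0.8},{"dx":-0.01,"dy":0,"dz":0,"yaw":0,"fingers":0.8}]' | grep -E "pos|con"
python3 - <<'E'
from h import *
st()
snap("side","pics/s22.png");snap("top","pics/t22.png")
crop("pics/s22.png","pics/s22d.png",235,120,375,270,4)
crop("pics/t22.png","pics/t22d.png",180,130,400,250,3.6)
E
```

```text
position: [0.46, 0.0146, 0.2955]
contact_force: [0.1, 0.6, 1.0]
position: [0.4254, -0.2069, 0.2871]
contact_force: [1.3, -0.7, -0.9]
t 23.05 p [ 0.4254 -0.2069  0.2871] psi 81.97 ydown [-0.0032 -0.0004 -1.    ] q [-0.5039 -0.1556  1.9426 -0.002   1.3572 -1.9341] F [ 1.2661 -0.7268 -0.8722] w 0.0681
```

View pics/s22d.png

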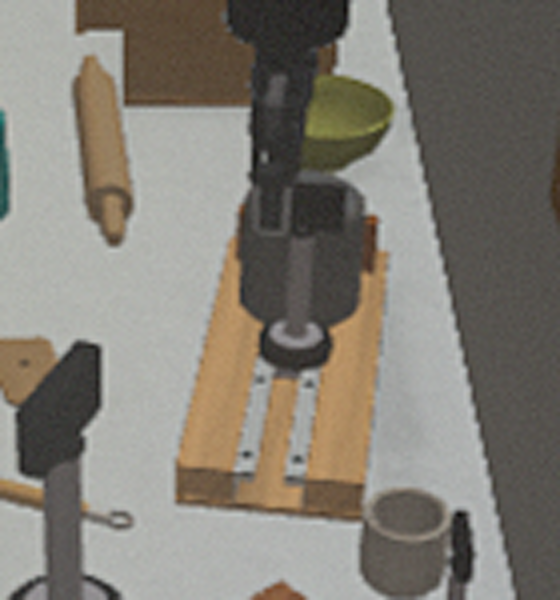

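View pics/t22d.png

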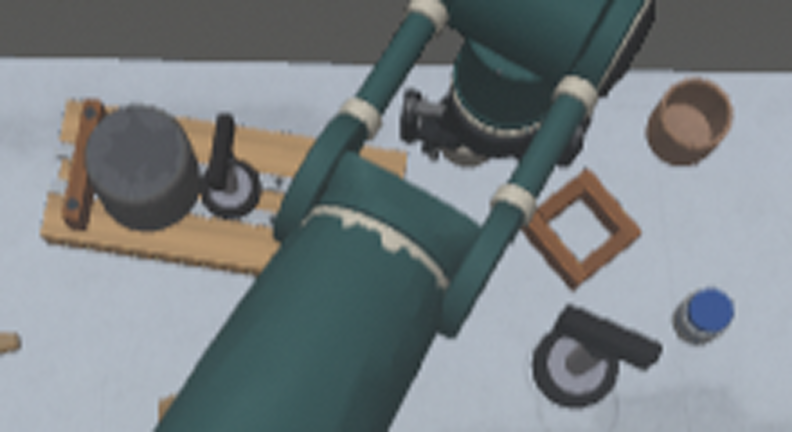

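```bash
python3 - <<'E'
from h import *
crop("pics/t22.png","pics/t22e.png",190,150,265,205,10)
t=load("pics/t22.npz");s=load("pics/s22.npz")
T=lambda x,y,z: atz(t,180+x/3.6,130+y/3.6,z)
S=lambda x,y,z: atz(s,235+x/4,120+y/4,z)
u=np.array([.1392,.9903]);n=np.array([.9903,-.1392])
for nm,p in(("pot T",T(138,156,.138)),("flange T",T(230,186,.055)),("fence T",T(102,105,.088)),("fence T2",T(80,227,.088)),("flange S",S(296,337,.054)),("pot S",S(305,195,.138)),("small cup",T(470,130,.06)),("wing ends",T(222,118,.19)),("w2",T(216,185,.19))): print(nm,p,"u-origin",p[:2]@u-.0793,"n",p[:2]@n)
E
```

```text
pot T [0.4623 0.0874 0.138 ] u-origin 0.07162636246225927 n 0.4456038619123107
flange T [0.4574 0.0088 0.055 ] u-origin -0.00692947537868123 n 0.45176417315902123
fence T [0.5257 0.1304 0.088 ] u-origin 0.1230172007955445 n 0.502399798565439
fence T2 [0.4064 0.1453 0.088 ] u-origin 0.12114325946476447 n 0.38220986228365805
flange S [0.4627 0.0049 0.054 ] u-origin -0.0100121156933691 n 0.4574781904420309
pot S [0.4698 0.086  0.138 ] u-origin 0.07121915257425764 n 0.4532981279789705
small cup [ 0.517  -0.2224  0.06  ] u-origin -0.2275946325177034 n 0.5429881360742419
wing ends [0.4839 0.0082 0.19  ] u-origin -0.0038248706385496795 n 0.47806430500243563
w2 [0.423  0.0114 0.19  ] u-origin -0.009094685277741293 n 0.417287967224346
```

View pics/t22e.png

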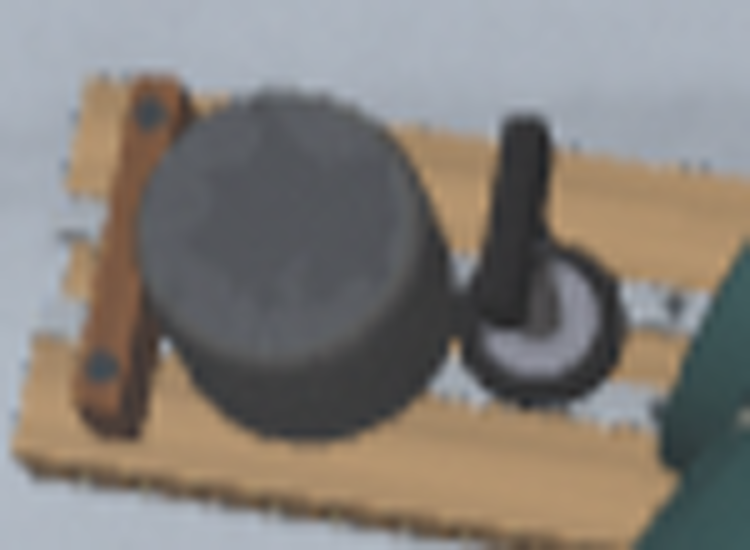

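```bash
python3 -c "
from h import *
st(); print(env.finish_job())"
```

```text
t 23.15 p [ 0.4261 -0.2049  0.2873] psi 81.94 ydown [-0.0027  0.0014 -1.    ] q [-0.5008 -0.1561  1.9426 -0.0001  1.3581 -1.9308] F [ 0.2323 -0.236  -0.6169] w 0.0681
the job is handed in; nothing more can be done
None
```

I put the T-bolt in the T-slot, pushed the pot against the fence, locked the bolt with a quarter turn, let go and backed off. I handed the job in at 23.2 s of 51 s.

**What went wrong:** the turn was not clean in place.
- **First turn (clockwise):** the flange was pressing on the pot and rolled it about 16 mm sideways along the fence.
- **Second turn (the other way):** I rolled the pot back by turning the bolt the other way against it. Going on to lock that way, with contact eased off, the flange touched again and rolled the pot about 11 mm the other way.
- **Final turn:** I rolled the pot back to the slot line and backed the bolt off about 3 mm. I then finished turning without contact. The final nudge back to contact was done with the wing already across the slot.

**Last checks:**
- **Pot:** the top picture shows it upright. Its centre is about 50 mm short of the fence face (51 expected), and the pushing force rose to 6 N on the last nudge. Sideways, the two cameras disagree: the side view puts it within 2 mm of the slot line, the top view about 6 mm off.
- **Bolt:** its axis measured 79–81 mm from the pot centre, so the flange is touching or nearly so. The wing and head lie across the slot. The wing was turned to 90° by the arm, but the top picture reads about 5° off, which I took as measuring error.
- **Bystanders:** the small cup measured within 2 mm of its starting place. By eye in the top picture, the bisque cup, the jar and the look-alike bolts are standing where they were.
- **Forces:** the highest reading I saw was about 10 N.

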